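# Pack up the short foot of a stone bench slab

### The job

The stone slab has lost the rubber pad of its middle front foot and leans forward. Lay the pry bar over the wooden block with its toe under the slab's front edge, lever the slab up smoothly until the bar stays down by its own weight, and slip the orange packer flat and centred under the raised front foot. Then let the slab gently down so that it stands level on the packer, where it was, and lay the bar flat on the worktop clear of slab and block, disturbing nothing else.

Things in the scene. Friction and masses are not known exactly. Their poses are not given: they have to be found in the camera images.
- slab: Heavy loose stone slab (2 kg), 150 (x) x 180 (y) x 28 mm, dark grey granite, brass bull's-eye level near its rear right corner. Origin: under its centre, level with the soles of the two rear feet (28 mm across, 24 mm tall with rubber pads, at x 50, y +-70 mm); stone underside at z 24, top at 52 mm. x points away from the front edge, y to the left. At the start it leans forward 0.06 rad.
- slab_front_edge (a point): Middle of the slab's lower front edge (slab x -75, y 0, z 24 mm), the edge that faces the robot. At the start about 17 mm above the worktop, so the bar's toe fits under it.
- slab_front_foot (a point): Centre of the sole of the one front foot (slab x -50, y 0, z 6 mm), 28 mm across, 18 mm tall, its 6 mm pad lost. At the start it stands on the worktop; once on the packer it is 6 mm up and the slab level. With the bar's handle end down on the worktop it hangs about 16 mm up.
- block: Loose fulcrum block of dark hardwood, 44 (x) x 36 (y) x 26 mm, sloping flanks, half-round ridge (radius 6 mm) along y; origin under its centre. It stands where it is wanted: ridge about 31 mm before the slab's front edge and 53 mm left of the slab's middle, so that the foot can be reached beside it.
- block_ridge (a point): Middle of the top of the block's ridge, 26 mm above the block's underside.
- bar: Loose steel pry bar, 270 mm long (x) x 18 wide x 14 high, 0.58 kg, blue shaft, underside flat all along. The last 62 mm at +x are bare steel, tapered from above to a toe 5 mm thick over the last 30 mm. Origin: middle of the underside; handle end at x -135 mm; centre of mass about x -15 mm. Laid over the ridge, toe under the slab, handle end down, its weight holds the slab up.
- bar_toe (a point): Tip of the toe, at the bar's underside (bar x +135 mm). Resting on the ridge with its tip on the worktop about 10 mm under the slab's edge, the bar slopes about 32 degrees.
- packer: Loose orange plastic packer, 6 mm thick: a plate 44 mm (x) x 40 mm (y) with a pull tab 14 mm wide that runs 65 mm out from the plate's edge towards -x (tab from x -22 to -87 mm). Origin: centre of the plate's underside; z up.
- timer: Bystander: small grey laboratory timer, 58 x 62 x 21 mm, origin under its centre.
- jar_red: Bystander: glass jar with a red cap, 61 mm across, 78 mm tall, origin under its centre.
- slide_box: Bystander: small white and blue carton of microscope slides, 34 x 82 x 26 mm, origin under its centre.
Things that resemble listed ones, but are neither listed nor needed, are in the scene too. Of the things shaped like the block, the dark wooden one is meant.

How it is judged:
By the outcome, as a careful person would: the job done as asked, in the order asked, and still so for the second after the job is handed in, with the robot touching nothing.
It also fails if it takes over 72 s, if anything falls off the work surface, if the arm or the gripper's body presses on something with over 40 N, if the wrist force passes 120 N, or if a joint passes its speed limit or range.

### The arm

A 6-joint arm with a two-finger parallel gripper is mounted at the origin on a cart in front of the work surface, level with it; the furniture and walls round the work are solid. World frame = base frame: x ahead of the robot, y to its left, z up, the work surface at z = 0. Lengths are in m, angles in rad, forces in N, time in s.
With the tool pointing down it reaches from about 0.25 to 0.775 m from the base axis. Payload 4 kg.
Tool frame: the origin (TCP) lies at the very end of the fingers, on their centre line; the grasp point (between the pads) lies 19 mm behind it (robot.hold_point_z is the distance from the TCP to the grasp point, in m); z points along the fingers, y is the line along which they close (so a half turn about z gives the same grasp; the last joint's range is limited). The gripper opens to 94 mm and grips with 3 to 60 N. Pads are 16 mm wide; open, the fingers measure 119 mm over their backs; the gripper's body (75 mm by 177 mm) begins 78 mm behind the grasp point.
Start: joints at [-1.375, 0.087, 1.371, -0, 1.684, -0.103], TCP at [0.162, -0.526, 0.206] pointing down, gripper open.
Joint ranges: [-3.1, 3.1], [-0.76, 2.03], [0.27, 2.55], [-1.08, 4.22], [0.17, 2.65], [-2.57, 2.57]. Speed limits (rad/s): [2.79, 2.79, 3.14, 3.14, 3.14, 3.14].

### API

Orientations are given as [roll, pitch, yaw] about the fixed x, y, z axes, in that order (R = Rz(yaw) Ry(pitch) Rx(roll)).
In Python, from bench import robot gives the robot as it stands.
- The arm moves only by the tool carry_out, never from a script. Its argument "steps" is a list of rows, each a list of 3 entries, a list of its own where there are three numbers: the shift along the tool's x, y, z in m, then the turn about the tool's z in units of 10 degrees (1.0 is 10 degrees), then the closure, from -1 (fully open) to 1 (shut). In form: [[[tx, ty, tz], roll, jaw], ...]. A call has 1 to 10 rows; each row is the pose to reach, as a shift and turn from the pose commanded when the call began, along the tool's axes at that moment; what a row does not reach only later rows make up. A row lasts 1/8 s, in which the tool goes at most 62.5 mm and 10.7 degrees, less where a joint would pass 70% of its speed; a pose out of reach is approached as far as the arm can. A call with a gripper value outside its range is refused whole. The fingers move at their own pace and stop on an object; the grip force is fixed at half the most. Time passes only in rows, so rows that repeat a pose let the fingers close. It gives the time, the measured TCP pose, the force, the opening and the grip force at its end, in the units of the state.
- robot.get_obs(): the state, without advancing time (a new reading comes with each control period).
- robot.snapshot(name): name is "scene" or "top" or "wrist"; returns a dict with "image" (400x640x3 uint8, red, green, blue), "z_map" (400x640 float32, m along the optical axis (not along the pixel's ray), 0 where there is no reading), "mtx" (3x3 intrinsics, pixels), "R" (3x3) and "t" (3): a world point X has camera coordinates R X + t. Camera axes: x right, y down, z forward; pixel columns grow to the right and rows downward; lengths in m; the calibration is good to about 2 mm. A picture is of the moment at which its call begins.
- robot.close_job(): hands the job in; it is judged then, once.
The state is a dict: "time": time; "joint_positions": joint angles; "qvel": joint speeds; "joint_torque": joint torques, N m; "tool_pos": TCP position; "ee_rot": TCP orientation; "wrist_force": force on the tool from outside, world axes, zero at the start; "wrist_torque": the same for the moment, N m; "width": finger opening in m; "finger_force": force on a finger pad.
Only numpy, scipy, OpenCV 4.12 (cv2) and the standard library are available. Lean on these libraries where they do the work, as an engineer would, in place of code of your own. Each camera call takes 0.05 s, during which the arm holds its last target. There are 200 camera calls.

## Working session

There is one attempt and no reset: what is moved stays moved. The work goes in short steps, Python scripts to look and compute and a tool call to move; the robot and the scene stay as the last step left them, time stands still between calls to the robot, and variables do not carry over. Pictures are saved under pics/ and viewed, at most 14 in all, crops included, and the job is handed in when it is done.

Besides the shell and the picture viewer there is one more tool, called by a JSON object that holds its "api" and its "payload". carry_out: Moves the arm, as the interface text tells. Its arguments: {"type":"object","properties":{"steps":{"type":"array","items":{"type":"array"}}},"required":["steps"]}

```bash
mkdir -p pics; ls
cat > h.py <<'E'
import numpy as np, cv2
from bench import robot
def snap(n):
    s=robot.snapshot(n); s['n']=n; return s
def save(s,f,crop=None,k=1):
    im=cv2.cvtColor(s['image'],cv2.COLOR_RGB2BGR)
    if crop: x0,y0,x1,y1=crop; im=im[y0:y1,x0:x1]
    if k!=1: im=cv2.resize(im,None,fx=k,fy=k,interpolation=cv2.INTER_CUBIC)
    cv2.imwrite('pics/'+f,im)
def ray(s,u,v):
    d=np.linalg.inv(s['mtx'])@np.array([u,v,1.]); R=np.array(s['R']);t=np.array(s['t'])
    return -R.T@t, R.T@d
def onz(s,u,v,z):
    o,d=ray(s,u,v); return o+d*(z-o[2])/d[2]
def dep(s,u,v):
    o,d=ray(s,u,v); return o+d*s['z_map'][int(v),int(u)]
def proj(s,X):
    p=s['mtx']@(np.array(s['R'])@np.array(X)+np.array(s['t'])); return p[:2]/p[2]
def cloud(s):
    H,W=s['z_map'].shape; u,v=np.meshgrid(np.arange(W),np.arange(H))
    d=np.stack([u,v,np.ones_like(u)],-1)@np.linalg.inv(s['mtx']).T
    return (d*s['z_map'][...,None]-np.array(s['t']))@np.array(s['R'])
E
python3 - <<'E'
from h import *
a=snap('top');b=snap('scene')
save(a,'top0.png');save(b,'scene0.png')
np.set_printoptions(precision=4,suppress=True)
for s in(a,b): print(s['mtx'],s['R'],s['t'],-np.array(s['R']).T@s['t'])
print(robot.get_obs())
np.savez('a.npz',**a);np.savez('b.npz',**b)
E
```

```text
pics
[[412.3189   0.     322.1084]
 [  0.     412.3189 198.3601]
 [  0.       0.       1.    ]] [[ 0.0067 -0.9999 -0.0117]
 [-0.9868 -0.0047 -0.1621]
 [ 0.162   0.0126 -0.9867]] [-0.2184  0.4844  0.9892] [ 0.3192 -0.2285  1.052 ]
[[516.9273   0.     312.7525]
 [  0.     516.9273 204.8834]
 [  0.       0.       1.    ]] [[-0.6359 -0.7718  0.0037]
 [-0.3264  0.2645 -0.9075]
 [ 0.6994 -0.5783 -0.4201]] [0.1418 0.2708 1.0991] [-0.5901  0.6734  0.7069]
{'time': 0.1, 'joint_positions': array([-1.3751,  0.0879,  1.3721,  0.    ,  1.6836, -0.1031]), 'qvel': array([-0.0001, -0.0033, -0.0035,  0.0004,  0.0002, -0.0012]), 'joint_torque': array([  0.0033, -34.1252, -30.3303,   0.0721,   0.0304,  -0.0001]), 'tool_pos': array([ 0.1618, -0.5251,  0.2044]), 'ee_rot': array([-3.1396, -0.0002,  0.2988]), 'wrist_force': array([-0.1624, -0.6734,  0.2396]), 'wrist_torque': array([-0.0426, -0.0484, -0.0057]), 'finger_force': 0.0, 'width': 0.09429374541280591}
```

View pics/top0.png

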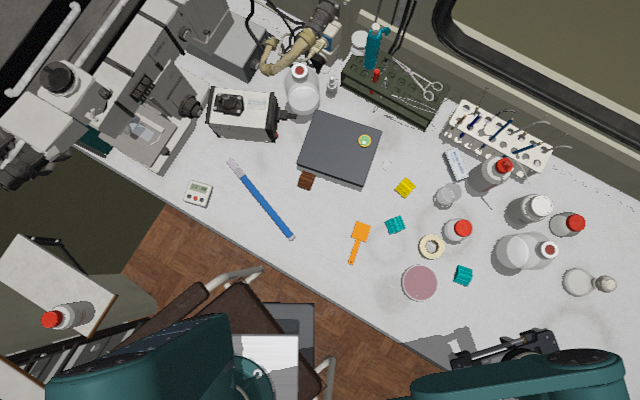

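View pics/scene0.png

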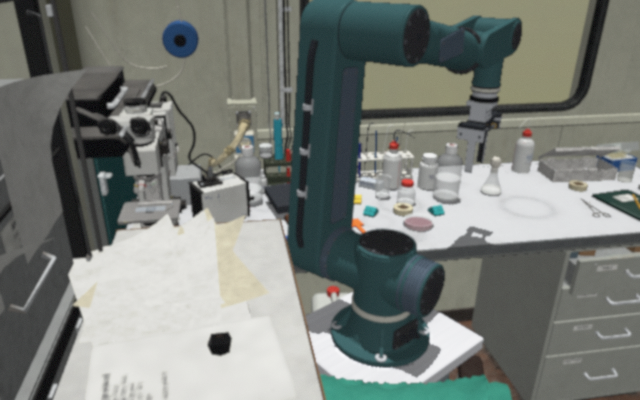

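The top view shows the slab centred at (339,149) and the pry bar from its toe at (232,160) to its handle at (293,238). The packer plate is at (360,231) with its tab running to (352,262), and the timer is at (198,193). The candidate blocks are brown (306,181), yellow (405,187), teal (395,225) and teal (463,276). Brown at (306,181) fits the description: it is dark wood and stands just before the slab's front edge, left of its middle. The scene view is mostly hidden by the arm.

Run:
```python
from h import *
np.set_printoptions(precision=4,suppress=True)
s=dict(np.load('a.npz'));s['image']=s['image']
save(s,'crop0.png',(220,90,480,290),3)
hsv=cv2.cvtColor(s['image'],cv2.COLOR_RGB2HSV)
def blob(lo,hi,seed,z,name):
    m=cv2.inRange(hsv,lo,hi); n,l,st,c=cv2.connectedComponentsWithStats(m)
    d=[np.hypot(*(c[i]-seed)) if st[i,4]>25 else 1e9 for i in range(n)]; d[0]=1e9; i=int(np.argmin(d))
    cn,_=cv2.findContours((l==i).astype(np.uint8),cv2.RETR_EXTERNAL,cv2.CHAIN_APPROX_NONE)
    r=cv2.minAreaRect(max(cn,key=len)); bx=cv2.boxPoints(r)
    print(name,st[i],c[i],'ctr',onz(s,*r[0],z)); print(np.array([onz(s,*p,z)[:2] for p in bx]))
blob((100,120,60),(125,255,255),(262,200),.014,'bar')
blob((8,180,120),(18,255,255),(358,240),.006,'packer')
blob((0,80,20),(15,255,130),(306,181),.026,'block')
P=cloud(s)
for p in [(339,149),(320,125),(355,175),(310,160),(306,180),(262,200),(360,231),(330,230)]: print(p,P[p[1],p[0]],s['image'][p[1],p[0]])
w=snap('wrist'); R=np.array(w['R']); print(w['mtx'],R,-R.T@w['t'])
```

```text
bar [240 175  53  63 486] [266.1523 206.1646] ctr [ 0.4693 -0.0722  0.014 ]
[[ 0.5412 -0.0012]
 [ 0.5521 -0.014 ]
 [ 0.3991 -0.1416]
 [ 0.3887 -0.129 ]]
packer [348 221  22  43 338] [358.4793 237.1361] ctr [ 0.3767 -0.303   0.006 ]
[[ 0.332  -0.2686]
 [ 0.4335 -0.3029]
 [ 0.4219 -0.3378]
 [ 0.3209 -0.3031]]
block [298 171  18  19 219] [305.7717 180.0594] ctr [ 0.5347 -0.1731  0.026 ]
[[ 0.5215 -0.1494]
 [ 0.561  -0.1642]
 [ 0.5478 -0.1969]
 [ 0.5085 -0.1819]]
(339, 149) [ 0.6094 -0.2573  0.0504] [105 106 109]
(320, 125) [ 0.67   -0.2092  0.0565] [ 96  98 103]
(355, 175) [ 0.5434 -0.2972  0.0479] [108 110 114]
(310, 160) [ 0.5814 -0.1847  0.0477] [102 104 109]
(306, 180) [ 0.5349 -0.1741  0.0251] [93 54 30]
(262, 200) [ 0.4845 -0.0619  0.0151] [ 49 112 175]
(360, 231) [ 0.4076 -0.3119  0.005 ] [231 152  42]
(330, 230) [ 0.41   -0.2358  0.0022] [200 200 200]
[[306.5257   0.     316.8904]
 [  0.     306.5257 199.1267]
 [  0.       0.       1.    ]] [[ 0.2932 -0.9561 -0.0014]
 [-0.9307 -0.2858  0.2282]
 [-0.2186 -0.0656 -0.9736]] [ 0.2246 -0.5048  0.3845]
```

View pics/crop0.png

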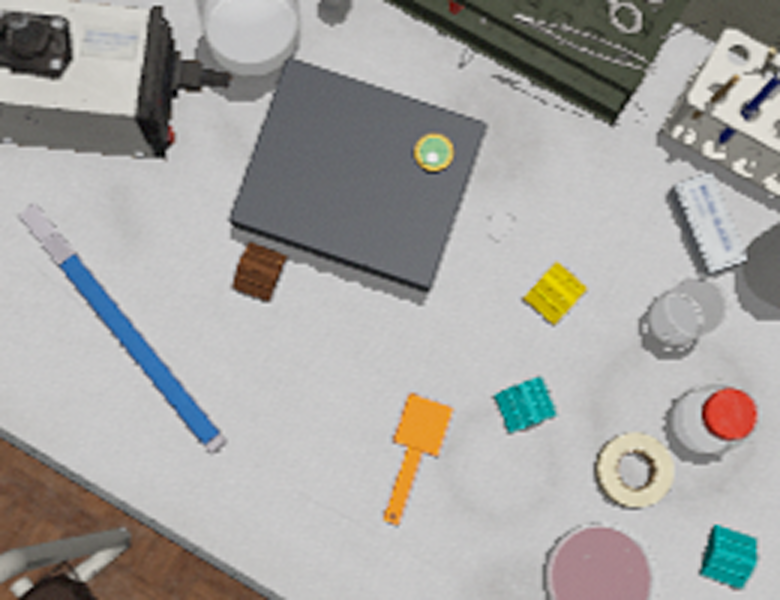

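The enlarged crop confirms it: at crop (259,272) the block is dark brown wood with a ridge, standing at the slab's front edge, while the yellow and teal blocks are decoys. The bare steel toe is at crop (35,212) and the handle cap at (217,445).

{"api": "carry_out", "payload": {"steps": [[[0.05,-0.035,-0.02],-0.3,-1],[[0.1,-0.07,-0.04],-0.8,-1],[[0.15,-0.105,-0.06],-1.3,-1],[[0.2,-0.14,-0.08],-1.8,-1],[[0.25,-0.18,-0.08],-2.27,-1],[[0.3,-0.22,-0.08],-2.27,-1],[[0.345,-0.26,-0.08],-2.27,-1],[[0.365,-0.275,-0.08],-2.27,-1],[[0.365,-0.275,-0.08],-2.27,-1]]}}

```text
time: 1.27
tool_pos: [0.4304, -0.1536, 0.285]
ee_rot: [-3.141, 0.0, 0.699]
wrist_force: [0.1, -0.2, 0.4]
width: 0.0943
finger_force: 0.0
```

Run:
```python
from h import *
np.set_printoptions(precision=4,suppress=True)
w=snap('wrist');save(w,'w1.png');np.savez('w1.npz',**w)
o=robot.get_obs();print(o['tool_pos'],o['ee_rot'],o['wrist_force'])
```

```text
[ 0.4298 -0.1548  0.2851] [-3.1411  0.001   0.6972] [0.1246 0.8198 0.7231]
```

View pics/w1.png

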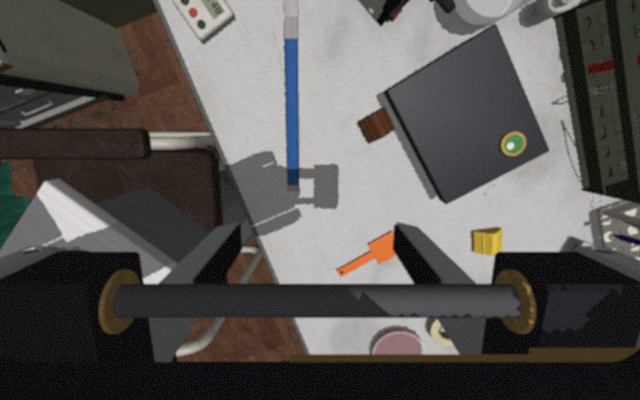

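The wrist view shows the bar from its toe at (291,5) to its handle end at (293,190). The block is at (375,125) beside the slab's front edge, which runs (378,95)-(446,202), and the packer is at (382,248) with its tab end at (340,271).

```bash
cat > m.py <<'E'
from h import *
np.set_printoptions(precision=4,suppress=True)
def fit(s,name,seed,col=None,z=None,zr=None,quiet=False):
    P=cloud(s); hsv=cv2.cvtColor(s['image'],cv2.COLOR_RGB2HSV)
    ok=(np.hypot(P[...,0]-seed[0],P[...,1]-seed[1])<seed[2])&(s['z_map']>0)
    if zr: ok&=(P[...,2]>zr[0])&(P[...,2]<zr[1])
    if col: ok&=cv2.inRange(hsv,*col)>0
    n,l,st,c=cv2.connectedComponentsWithStats(ok.astype(np.uint8))
    i=1+np.argmax(st[1:,4]); v,u=np.nonzero(l==i)
    Z=P[v,u,2]
    if z is None: pts=P[v,u]
    else: pts=np.array([onz(s,a,b,z) for a,b in zip(u,v)])
    r=cv2.minAreaRect(pts[:,:2].astype(np.float32)*1000)
    bx=cv2.boxPoints(r)
    A=np.c_[pts[:,:2],np.ones(len(pts))]; pl=np.linalg.lstsq(A,P[v,u,2],rcond=None)[0]
    print(s['n'],name,len(u),'ctr',np.array(r[0]),'size',r[1],'ang',r[2],'z',np.median(Z),'plane',pl)
    print(bx.tolist()); return pts
E
python3 - <<'E'
from m import *
a=dict(np.load('a.npz'));w=dict(np.load('w1.npz'));a['n']='top';w['n']='wrist'
BL=((100,120,50),(125,255,255));OR=((5,180,90),(18,255,255));BR=((0,80,15),(15,255,140))
for s in(a,w):
    fit(s,'slab',(.61,-.257,.125),None,None,(.04,.065))
    fit(s,'bar',(.47,-.07,.15),BL,.014)
    fit(s,'block',(.535,-.173,.04),BR,None)
    fit(s,'blocktop',(.535,-.173,.04),BR,None,(.022,.03))
    fit(s,'packer',(.377,-.303,.08),OR,.006)
E
```

```text
top slab 4172 ctr [ 615.739  -258.0761] size (180.01077270507812, 151.6319580078125) ang 71.0434799194336 z 0.050298811898808776 plane [ 0.06   -0.0222  0.0079]
[[514.796630859375, -318.57122802734375], [658.204833984375, -367.82891845703125], [716.681396484375, -197.58099365234375], [573.273193359375, -148.32330322265625]]
top bar 485 ctr [470.3093 -71.4995] size (199.1087646484375, 16.419971466064453) ang 39.83922576904297 z 0.015079731151262491 plane [ 0.0179 -0.0143  0.0056]
[[388.6072998046875, -128.9735565185547], [399.12652587890625, -141.58155822753906], [552.01123046875, -14.025405883789062], [541.4920043945312, -1.4174041748046875]]
top block 218 ctr [ 537.3849 -174.1016] size (35.562496185302734, 41.98819351196289) ang 69.57853698730469 z 0.020135668933259708 plane [ 0.0734 -0.0365 -0.0264]
[[511.5059814453125, -183.4399871826172], [550.855224609375, -198.0906524658203], [563.2637939453125, -164.76319885253906], [523.91455078125, -150.11253356933594]]
top blocktop 85 ctr [ 538.6516 -174.5542] size (35.65263748168945, 22.040613174438477) ang 70.31951141357422 z 0.0249575891
[... 1457 characters left out ...]
220214844], [524.2933959960938, -149.3413848876953]]
wrist blocktop 273 ctr [ 537.4678 -172.35  ] size (33.65566635131836, 17.715126037597656) ang 69.93104553222656 z 0.025436801843024562 plane [ 0.0041 -0.0026  0.0226]
[[523.3735961914062, -185.11660766601562], [540.0131225585938, -191.195556640625], [551.5620727539062, -159.58346557617188], [534.9225463867188, -153.5045166015625]]
wrist packer 673 ctr [ 377.1237 -302.4214] size (36.52919006347656, 104.07095336914062) ang 70.3635025024414 z 0.007066229223619562 plane [0.0005 0.0005 0.007 ]
[[321.9765625, -302.13720703125], [419.9951171875, -337.11041259765625], [432.27081298828125, -302.70562744140625], [334.25225830078125, -267.732421875]]
```

Both views agree: slab yaw is -19°, the bar is at (0.470,-0.072) with yaw 39.8°, and the block ridge is at (0.538,-0.173). The heights also match the text. Next I take the bar near its handle end.

{"api": "carry_out", "payload": {"steps": [[[0.002,-0.0385,0.05],0,-0.2],[[0.002,-0.0385,0.11],0,-0.2],[[0.002,-0.0385,0.17],0,-0.2],[[0.002,-0.0385,0.22],0,-0.2],[[0.002,-0.0385,0.26],0,-0.2],[[0.002,-0.0385,0.275],0,-0.2],[[0.002,-0.0385,0.282],0,-0.2],[[0.002,-0.0385,0.282],0,1],[[0.002,-0.0385,0.282],0,1],[[0.002,-0.0385,0.282],0,1]]}}

```text
time: 2.58
tool_pos: [0.4076, -0.1249, 0.0047]
ee_rot: [3.139, -0.001, 0.695]
wrist_force: [0.4, -0.3, -0.1]
width: 0.0297
finger_force: 0.0
```

{"api": "carry_out", "payload": {"steps": [[[0,0,0],0,1],[[0,0,0],0,1],[[0,0,-0.01],0,1],[[0,0,-0.02],0,1],[[0,0,-0.03],0,1],[[0,0,-0.04],0,1],[[0,0,-0.04],0,1]]}}

```text
time: 3.45
tool_pos: [0.407, -0.125, 0.0445]
ee_rot: [3.14, -0.0, 0.695]
wrist_force: [-0.7, -0.1, -4.0]
width: 0.0174
finger_force: 30.0
```

Run:
```python
from m import *
s=snap('wrist');save(s,'w2.png')
fit(s,'bar',(.47,-.07,.16),((100,120,50),(125,255,255)),None)
o=robot.get_obs();print(o['tool_pos'],o['ee_rot'],o['wrist_force'],o['wrist_torque'],o['width'],o['finger_force'])
```

```text
wrist bar 7778 ctr [451.9547 -85.8299] size (153.26708984375, 17.456968307495117) ang 39.77097702026367 z 0.04439493288875555 plane [-0.1324 -0.1054  0.0957]
[[387.4697265625, -128.14520263671875], [398.6373291015625, -141.56275939941406], [516.4395751953125, -43.51466369628906], [505.27197265625, -30.09710693359375]]
[ 0.4066 -0.1247  0.0438] [3.141  0.0002 0.6951] [-0.331  -0.3203 -3.7587] [-0.0881  0.1337 -0.0142] 0.01773343479668437 29.999119341373444
```

View pics/w2.png

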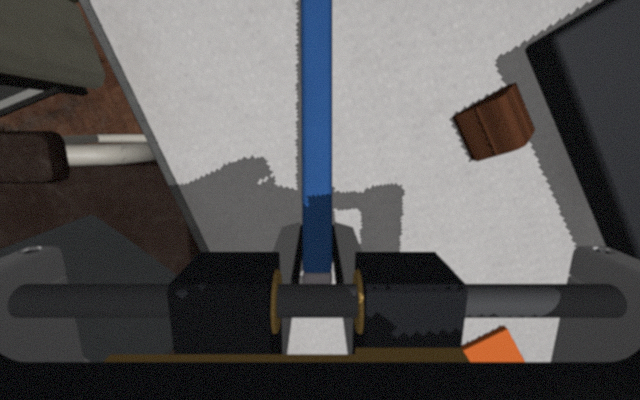

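The bar is held at its handle end, and its measured slope of 0.17 rad matches a toe still resting on the worktop, so it pivots freely in the pads. I will keep the toe on the table, tilt the bar to about 52°, and then swing the toe into the gap between block and slab.

{"api": "carry_out", "payload": {"steps": [[[0.006,0,-0.021],0,1],[[0.013,0,-0.043],0,1],[[0.02,0,-0.058],0,1],[[0.028,0,-0.073],0,1],[[0.037,0,-0.088],0,1],[[0.047,0,-0.102],0,1],[[0.058,0,-0.114],0,1],[[0.069,0,-0.127],0,1],[[0.082,0,-0.138],0,1],[[0.095,0,-0.148],0,1]]}}

```text
time: 4.75
tool_pos: [0.4803, -0.0632, 0.1922]
ee_rot: [3.141, 0.0, 0.695]
wrist_force: [-1.2, -0.5, -4.7]
width: 0.0178
finger_force: 30.0
```

Run:
```python
from m import *
s=snap('wrist')
p=fit(s,'bar',(.5,-.05,.2),((100,120,50),(125,255,255)),None)
a=snap('top')
fit(a,'bar',(.5,-.05,.2),((100,120,50),(125,255,255)),None)
c,sn=np.cos(.695),np.sin(.695)
q=p[:,0]*c+p[:,1]*sn; print(np.polyfit(q,p[:,2],1),'slope',np.degrees(np.arctan(np.polyfit(q,p[:,2],1)[0])))
o=robot.get_obs();print(o['tool_pos'],o['ee_rot'],o['wrist_force'],o['wrist_torque'])
```

```text
wrist bar 4330 ctr [517.1033 -30.2564] size (122.7352066040039, 17.502403259277344) ang 40.382728576660156 z 0.16825998228902916 plane [-0.9857 -0.8122  0.6224]
[[464.687744140625, -63.34977722167969], [476.0273742675781, -76.68194580078125], [569.5189208984375, 2.837005615234375], [558.1793212890625, 16.169174194335938]]
top bar 29 ctr [472.7809 -71.6105] size (29.774555206298828, 15.42687702178955) ang 58.463539123535156 z 0.20956557162216408 plane [-2.9373 -2.2312  1.4667]
[[458.4200439453125, -80.2645492553711], [471.5684814453125, -88.33344268798828], [487.14178466796875, -62.95636749267578], [473.99334716796875, -54.887474060058594]]
[-1.2772  0.6197] slope -51.93988746992491
[ 0.4813 -0.0629  0.1928] [ 3.1398 -0.002   0.6965] [ 0.8357 -0.0214 -4.4119] [-0.1532  0.1502 -0.0307]
```

{"api": "carry_out", "payload": {"steps": [[[-0.004,-0.001,0],0.6,1],[[-0.008,-0.002,0],1.3,1],[[-0.012,-0.003,0],2.0,1],[[-0.016,-0.005,0],2.7,1],[[-0.02,-0.006,0],3.4,1],[[-0.025,-0.007,0],4.1,1],[[-0.03,-0.009,0],4.8,1],[[-0.035,-0.01,0],5.4,1],[[-0.035,-0.01,0],5.88,1],[[-0.035,-0.01,0],5.88,1]]}}

```text
time: 6.1
tool_pos: [0.4462, -0.0783, 0.1913]
ee_rot: [-3.141, 0.0, -0.33]
wrist_force: [0.4, 0.1, -4.2]
width: 0.0176
finger_force: 30.0
```

```bash
cat > bar.py <<'E'
from m import *
def bar(s,pos,yaw):
    p=fit(s,'bar',(pos[0]+.05*np.cos(yaw),pos[1]+.05*np.sin(yaw),.16),((100,120,50),(125,255,255)),None)
    c=p.mean(0); U,S,V=np.linalg.svd(p-c,full_matrices=False); d=V[0]; d*=np.sign(d[0])
    q=(p-c)@d; far=c+d*np.percentile(q,99.7)   # blue end on top face, bx=+73
    d=d/np.linalg.norm(d); print('dir yaw',np.degrees(np.arctan2(d[1],d[0])),'slope',np.degrees(np.arcsin(d[2])),'blue end top',far)
    h=np.array([d[0],d[1],0]);h/=np.linalg.norm(h); up=np.cross(np.cross(d,[0,0,1]),d); up/=np.linalg.norm(up)
    print('tip',far+d*.062-up*.014)
E
python3 - <<'E'
from bar import *
s=snap('wrist'); o=robot.get_obs();print(o['tool_pos'],o['ee_rot'],o['wrist_force'])
bar(s,o['tool_pos'],o['ee_rot'][2]); save(s,'w3.png')
BR=((0,80,15),(15,255,140))
fit(s,'block',(.535,-.173,.04),BR,None); fit(s,'slab',(.61,-.257,.125),None,None,(.04,.065))
E
```

```text
[ 0.4462 -0.0784  0.1913] [-3.1415  0.0003 -0.3299] [ 0.0422 -0.3855 -3.8021]
wrist bar 3924 ctr [492.4107 -92.8878] size (16.803634643554688, 124.09532165527344) ang 70.85548400878906 z 0.1619366708631996 plane [-1.1881  0.4237  0.7611]
[[431.0391845703125, -80.47627258300781], [548.2713623046875, -121.17356872558594], [553.7821655273438, -105.29927062988281], [436.54998779296875, -64.60197448730469]]
dir yaw -18.817650677055 slope -51.59682887296975 blue end top [ 0.5505 -0.1124  0.0595]
tip [ 0.5765 -0.1213  0.0022]
wrist block 1280 ctr [ 538.0414 -172.5456] size (35.289241790771484, 43.17827606201172) ang 68.27974700927734 z 0.02006772246856988 plane [0.0146 0.0129 0.0141]
[[511.4552001953125, -180.94784545898438], [551.56787109375, -196.92706298828125], [564.6275634765625, -164.14328002929688], [524.514892578125, -148.1640625]]
wrist slab 8803 ctr [ 563.0332 -238.5818] size (179.80189514160156, 41.05925369262695) ang 70.60491943359375 z 0.04716922543307304 plane [ 0.0714 -0.0253  0.0008]
[[513.8142700195312, -316.5634765625], [552.5435180664062, -330.19842529296875], [612.2521362304688, -160.60009765625], [573.5228881835938, -146.96514892578125]]
```

View pics/w3.png

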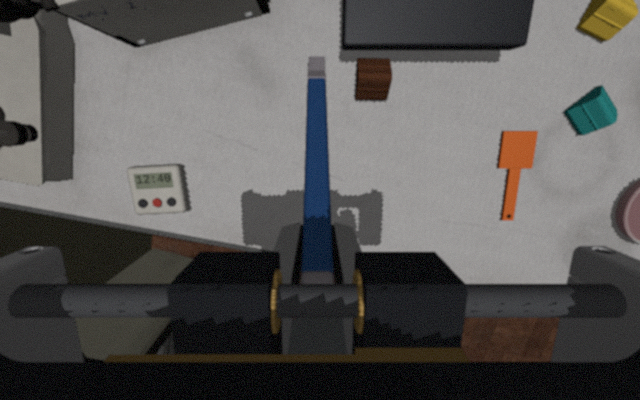

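The toe is at (316,62), left of the block at (373,79), and points along the slab's x axis. I steepen the bar to 60° and sweep the toe sideways into the gap between block and slab.

{"api": "carry_out", "payload": {"steps": [[[0.01,0,-0.007],0,1],[[0.02,0,-0.014],0,1],[[0.029,0,-0.0185],0,1],[[0.029,0.01,-0.0185],0,1],[[0.029,0.02,-0.0185],0,1],[[0.029,0.03,-0.0185],0,1],[[0.029,0.04,-0.0185],0,1],[[0.029,0.05,-0.0185],0,1],[[0.029,0.06,-0.0185],0,1],[[0.029,0.06,-0.0185],0,1]]}}

```text
time: 7.4
tool_pos: [0.4539, -0.1458, 0.2099]
ee_rot: [3.14, -0.0, -0.333]
wrist_force: [-0.1, 0.3, -5.6]
width: 0.0177
finger_force: 30.0
```

Run:
```python
from bar import *
s=snap('wrist'); o=robot.get_obs();print(o['tool_pos'],o['ee_rot'],o['wrist_force'])
bar(s,o['tool_pos'],o['ee_rot'][2]); save(s,'w4.png',(200,20,440,200),3)
BR=((0,80,15),(15,255,140))
fit(s,'block',(.535,-.173,.04),BR,None); fit(s,'slab',(.61,-.257,.125),None,None,(.04,.065))
```

```text
[ 0.454  -0.1454  0.21  ] [ 3.1405 -0.     -0.3326] [ 1.7043 -0.0599 -4.9068]
wrist bar 3070 ctr [ 490.4041 -157.425 ] size (16.721107482910156, 100.23399353027344) ang 70.45829772949219 z 0.17466325623408513 plane [-1.6149  0.5846  1.0326]
[[440.37738037109375, -148.54014587402344], [534.8377075195312, -182.0677032470703], [540.4307861328125, -166.3097686767578], [445.970458984375, -132.78221130371094]]
dir yaw -19.766414919336267 slope -59.79941357701087 blue end top [ 0.5371 -0.1742  0.0633]
tip [ 0.5551 -0.1806  0.0027]
wrist block 777 ctr [ 524.6765 -191.8185] size (33.35637283325195, 41.47675323486328) ang 44.375431060791016 z 0.020678208389975323 plane [-0.063   0.069   0.0667]
[[498.2518005371094, -188.65931701660156], [527.2589111328125, -218.30577087402344], [551.10107421875, -194.97776794433594], [522.093994140625, -165.33131408691406]]
wrist slab 14102 ctr [ 579.7639 -244.3707] size (179.86692810058594, 74.98827362060547) ang 70.94539642333984 z 0.04835142824850129 plane [ 0.0595 -0.0209  0.0086]
[[514.963623046875, -317.1358337402344], [585.8431396484375, -341.6172180175781], [644.5640869140625, -171.60556030273438], [573.6845703125, -147.12417602539062]]
```

View pics/w4.png

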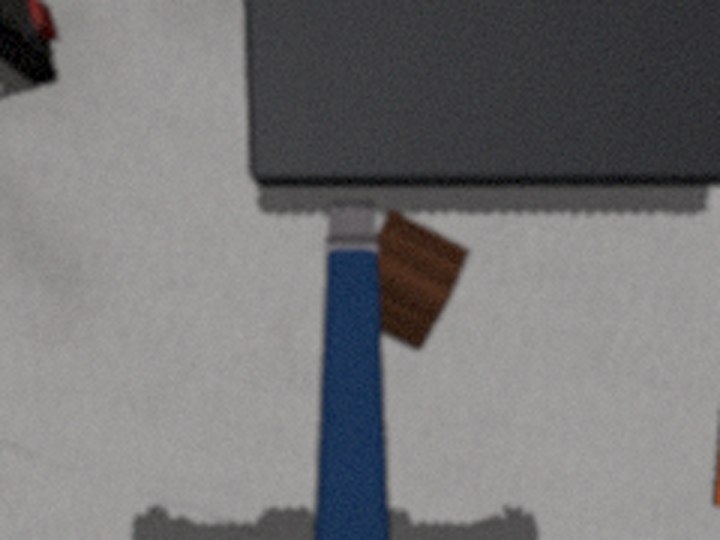

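The enlarged view shows my sweep nudged the block: it is now turned about 25° clockwise at crop (420,280), with the toe at crop (352,215). I will lay the bar back where it was, put the block right, and redo this with the camera-measured toe position, since my arm model placed the toe 4 mm too far forward.

{"api": "carry_out", "payload": {"steps": [[[0,-0.015,0],0,1],[[0,-0.03,0],0,1],[[0,-0.045,0],0,1],[[-0.005,-0.06,0.005],-0.6,1],[[-0.01,-0.065,0.01],-1.5,1],[[-0.01,-0.07,0.0185],-2.4,1],[[-0.005,-0.075,0.0185],-3.3,1],[[-0.003,-0.08,0.0185],-4.2,1],[[-0.002,-0.085,0.0185],-5.1,1],[[-0.002,-0.085,0.0185],-5.88,1]]}}

```text
time: 8.7
tool_pos: [0.4818, -0.0629, 0.1929]
ee_rot: [3.137, -0.003, 0.701]
wrist_force: [1.1, -2.0, -2.4]
width: 0.0183
finger_force: 30.4
```

{"api": "carry_out", "payload": {"steps": [[[-0.013,0,0.01],0,1],[[-0.026,0,0.021],0,1],[[-0.048,0,0.046],0,1],[[-0.067,0,0.075],0,1],[[-0.082,0,0.105],0,1],[[-0.092,0,0.14],0,1],[[-0.095,0,0.165],0,1],[[-0.095,0,0.18],0,1],[[-0.095,0,0.188],0,1],[[-0.095,0,0.188],0,1]]}}

```text
time: 9.95
tool_pos: [0.4047, -0.124, 0.0137]
ee_rot: [-3.136, 0.005, 0.695]
wrist_force: [-29.9, 10.7, 65.0]
width: 0.0008
finger_force: 32.4
```

{"api": "carry_out", "payload": {"steps": [[[0,0,0],0,-0.2],[[0,0,0],0,-0.2],[[0,0,0],0,-0.2],[[0,0,-0.05],0,-0.2],[[0,0,-0.11],0,-0.2],[[0,0.03,-0.17],0,-0.2],[[0,0.06,-0.2],0,-0.2],[[0,0.09,-0.2],0,-0.2],[[0,0.09,-0.2],0,-0.2]]}}

```text
time: 11.08
tool_pos: [0.465, -0.1944, 0.2036]
ee_rot: [-3.141, -0.0, 0.693]
wrist_force: [0.2, 0.4, 0.1]
width: 0.0569
finger_force: 0.0
```

Run:
```python
from m import *
s=snap('wrist');a=snap('top'); o=robot.get_obs();print(o['tool_pos'],o['ee_rot'],o['wrist_force'])
BL=((100,120,50),(125,255,255));BR=((0,80,15),(15,255,140))
for q in (s,a):
    fit(q,'bar',(.47,-.07,.16),BL,.014)
    fit(q,'block',(.535,-.183,.05),BR,None)
    fit(q,'blocktop',(.535,-.183,.05),BR,None,(.0215,.03))
    fit(q,'slab',(.61,-.257,.125),None,None,(.04,.065))
```

```text
[ 0.4638 -0.1929  0.2029] [-3.1394  0.0003  0.6945] [ 0.2569 -0.602   0.69  ]
wrist bar 2435 ctr [466.0605 -83.7713] size (198.03334045410156, 16.4744873046875) ang 33.724063873291016 z 0.014894563075833188 plane [-0.0469  0.0719  0.0427]
[[379.13299560546875, -131.89361572265625], [388.279541015625, -145.59579467773438], [552.988037109375, -35.64891052246094], [543.8414916992188, -21.946731567382812]]
wrist block 976 ctr [ 524.3901 -191.5944] size (33.16265869140625, 41.20017623901367) ang 44.47954559326172 z 0.020192981546975568 plane [ 0.002  -0.0075  0.0174]
[[498.1257629394531, -188.5139617919922], [526.9927978515625, -217.9103240966797], [550.6544189453125, -194.6747589111328], [521.787353515625, -165.2783966064453]]
wrist blocktop 423 ctr [ 524.3531 -191.4129] size (33.05758285522461, 18.67572784423828) ang 43.90065383911133 z 0.02503811301060059 plane [0.002  0.0041 0.0246]
[[505.9684143066406, -196.14584350585938], [518.9183349609375, -209.60250854492188], [542.73779296875, -186.6800537109375], [529.787841796875, -173.223388671875]]
wrist slab 25505 ctr [ 614.4763 -256.8964]
[... 217 characters left out ...]
196.3212890625], [572.9525146484375, -147.646240234375]]
top bar 104 ctr [519.0745 -47.4011] size (46.83143997192383, 15.577644348144531) ang 34.5682373046875 z 0.015160259318147705 plane [ 2.895  3.581 -1.263]
[[495.3735046386719, -54.27313232421875], [504.2120056152344, -67.1005630493164], [542.775390625, -40.52899932861328], [533.9368896484375, -27.701568603515625]]Traceback (most recent call last):
  File "<stdin>", line 6, in <module>
  File "m.py", line 9, in fit
    i=1+np.argmax(st[1:,4]); v,u=np.nonzero(l==i)
        ~~~~~~~~~^^^^^^^^^^
    return _wrapfunc(a, 'argmax', axis=axis, out=out, **kwds)
    return bound(*args, **kwds)
ValueError: attempt to get argmax of an empty sequence
```

The bar slipped out of the pads during the fast descent. It now lies flat at (0.466,-0.084) with yaw 33.7°, and the slab has not moved. Next I set the block right.

{"api": "carry_out", "payload": {"steps": [[[0.01,0.01,0],1,-0.2],[[0.02,0.02,0],2,-0.2],[[0.03,0.03,0.02],3,-0.2],[[0.04,0.0365,0.04],4,-0.2],[[0.047,0.0365,0.06],5,-0.2],[[0.047,0.0365,0.08],6,-0.2],[[0.047,0.0365,0.1],7,-0.2],[[0.047,0.0365,0.12],8,-0.2],[[0.047,0.0365,0.13],8.53,-0.2],[[0.047,0.0365,0.13],8.53,-0.2]]}}

```text
time: 12.42
tool_pos: [0.5225, -0.19, 0.0722]
ee_rot: [3.141, 0.003, -0.792]
wrist_force: [0.5, -1.0, -0.3]
width: 0.0563
finger_force: 0.0
```

Run:
```python
from m import *
s=snap('wrist');o=robot.get_obs();print(o['tool_pos'],o['ee_rot'],o['joint_positions'])
fit(s,'block',(.535,-.183,.05),((0,80,15),(15,255,140)),None)
```

```text
[ 0.5232 -0.1905  0.0732] [ 3.1413  0.0015 -0.7917] [-0.4511  0.1664  1.5488  0.0002  1.4278  1.9114]
wrist block 2106 ctr [ 525.5067 -192.7766] size (34.549949645996094, 41.40309143066406) ang 44.835357666015625 z 0.019912636590311013 plane [-0.128   0.1265  0.1117]
[[498.6602783203125, -190.27651977539062], [527.8524169921875, -219.63693237304688], [552.35302734375, -195.2767333984375], [523.160888671875, -165.91632080078125]]
```

{"api": "carry_out", "payload": {"steps": [[[0,0,0.03],0,-0.2],[[0,0,0.055],0,-0.2],[[0,0,0.068],0,-0.2],[[0,0,0.068],0,1],[[0,0,0.068],0,1],[[0,0,0.068],0,1],[[0,0,0.068],0,1]]}}

```text
time: 13.35
tool_pos: [0.5251, -0.192, 0.007]
ee_rot: [-3.141, -0.003, -0.794]
wrist_force: [-0.2, -1.0, 4.2]
width: 0.0356
finger_force: 30.0
```

{"api": "carry_out", "payload": {"steps": [[[0,0,-0.003],0,1],[[-0.002,-0.006,-0.003],-0.6,1],[[-0.004,-0.012,-0.003],-1.3,1],[[-0.006,-0.018,-0.003],-2.0,1],[[-0.007,-0.021,-0.003],-2.6,1],[[-0.007,-0.021,-0.001],-2.6,1],[[-0.007,-0.021,0],-2.6,1],[[-0.007,-0.021,0],-2.6,0.1],[[-0.007,-0.021,0],-2.6,0.1],[[-0.007,-0.021,0],-2.6,0.1]]}}

```text
time: 14.6
tool_pos: [0.534, -0.1719, 0.0052]
ee_rot: [3.141, 0.0, -0.341]
wrist_force: [-0.4, 0.6, -0.8]
width: 0.0426
finger_force: 0.0
```

{"api": "carry_out", "payload": {"steps": [[[0,0,-0.03],0,0.1],[[0,0,-0.08],0,0],[[-0.02,0,-0.12],-1,-0.2],[[-0.05,-0.02,-0.17],-2,-0.2],[[-0.08,-0.04,-0.2],-3,-0.2],[[-0.11,-0.06,-0.2],-4,-0.2],[[-0.12,-0.07,-0.2],-5.2,-0.2],[[-0.12,-0.07,-0.2],-5.2,-0.2]]}}

```text
time: 15.6
tool_pos: [0.4441, -0.0652, 0.2057]
ee_rot: [3.141, -0.0, 0.568]
wrist_force: [-0.7, 0.7, 0.3]
width: 0.0563
finger_force: 0.0
```

Run:
```python
from m import *
s=snap('wrist'); o=robot.get_obs();print(o['tool_pos'],o['ee_rot'],o['wrist_force'])
BL=((100,120,50),(125,255,255));BR=((0,80,15),(15,255,140))
save(s,'w5.png')
fit(s,'bar',(.47,-.08,.16),BL,.014)
fit(s,'block',(.535,-.175,.05),BR,None)
fit(s,'blocktop',(.535,-.175,.05),BR,None,(.0215,.03))
fit(s,'slab',(.61,-.257,.125),None,None,(.04,.065))
```

```text
[ 0.4444 -0.0658  0.2055] [ 3.1409 -0.0001  0.5666] [ 0.1152  0.6685 -0.9268]
wrist bar 2044 ctr [465.0327 -82.2591] size (197.21595764160156, 15.7957124710083) ang 33.65271759033203 z 0.015083644689386316 plane [ 0.0044 -0.0036  0.0127]
[[378.5736083984375, -130.32923889160156], [387.326904296875, -143.47776794433594], [551.4917602539062, -34.18904113769531], [542.7384643554688, -21.040512084960938]]
wrist block 1041 ctr [ 534.5181 -169.2442] size (35.091033935546875, 42.791690826416016) ang 70.98291778564453 z 0.01959108229194209 plane [ 0.0133 -0.0373  0.006 ]
[[508.5727844238281, -178.8602752685547], [549.0289306640625, -192.80393981933594], [560.46337890625, -159.6281280517578], [520.0072021484375, -145.68446350097656]]
wrist blocktop 417 ctr [ 534.1047 -168.792 ] size (34.224212646484375, 18.997663497924805) ang 68.87984466552734 z 0.025004420402668558 plane [ 0.0458 -0.0207 -0.0031]
[[519.0780029296875, -181.33192443847656], [536.799560546875, -188.17726135253906], [549.13134765625, -156.2519989013672], [531.4097900390625, -149.4066619873047]]
wrist slab 23856 ctr [ 614.5132 -257.1188] size (181.01690673828125, 150.37539672851562) ang 70.91789245605469 z 0.050704268707532585 plane [ 0.0584 -0.0278  0.0077]
[[513.86767578125, -318.07330322265625], [655.9801025390625, -367.23443603515625], [715.15869140625, -196.16424560546875], [573.0462646484375, -147.00311279296875]]
```

View pics/w5.png

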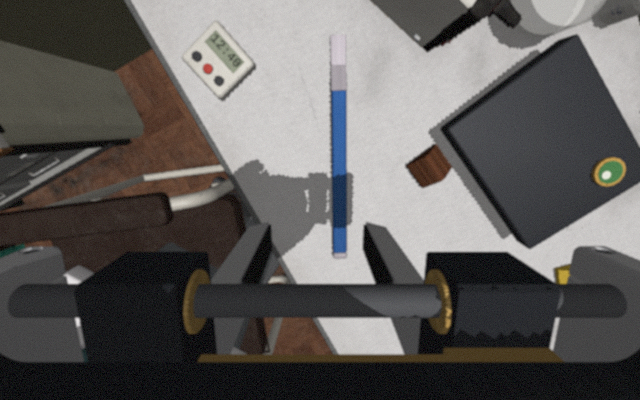

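The block is back in place: its ridge is about 31 mm before the edge and square to it, and the slab is unmoved. The bar lies at (338,40)-(340,255). I grasp it again and tilt it more slowly.

{"api": "carry_out", "payload": {"steps": [[[-0.035,0.013,0.03],-0.12,-0.2],[[-0.07,0.027,0.07],-0.12,-0.2],[[-0.0736,0.0273,0.12],-0.12,-0.2],[[-0.0736,0.0273,0.16],-0.12,-0.2],[[-0.0736,0.0273,0.19],-0.12,-0.2],[[-0.0736,0.0273,0.203],-0.12,-0.2],[[-0.0736,0.0273,0.203],-0.12,1],[[-0.0736,0.0273,0.203],-0.12,1],[[-0.0736,0.0273,0.203],-0.12,1],[[-0.0736,0.0273,0.203],-0.12,1]]}}

```text
time: 16.9
tool_pos: [0.3974, -0.1285, 0.003]
ee_rot: [3.141, -0.001, 0.588]
wrist_force: [-0.7, 0.0, -0.4]
width: 0.0196
finger_force: 0.0
```

{"api": "carry_out", "payload": {"steps": [[[0,0,0],0,1],[[0.002,0,-0.022],0,1],[[0.004,0,-0.045],0,1],[[0.01,0,-0.066],0,1],[[0.018,0,-0.086],0,1],[[0.028,0,-0.106],0,1],[[0.039,0,-0.124],0,1],[[0.052,0,-0.141],0,1],[[0.066,0,-0.157],0,1],[[0.082,0,-0.172],0,1]]}}

```text
time: 18.15
tool_pos: [0.4641, -0.0826, 0.1734]
ee_rot: [-3.139, 0.004, 0.588]
wrist_force: [-0.8, -1.1, -3.4]
width: 0.0176
finger_force: 30.0
```

Run:
```python
from bar import *
s=snap('wrist'); o=robot.get_obs();print(o['tool_pos'],o['ee_rot'],o['wrist_force'],o['width'])
bar(s,o['tool_pos'],o['ee_rot'][2])
```

```text
[ 0.4668 -0.0817  0.1756] [ 3.1413 -0.0016  0.5895] [ 1.807  -0.339  -3.5277] 0.0175109047929377
wrist bar 5032 ctr [476.1344 -75.0102] size (223.90553283691406, 22.520233154296875) ang 36.50786590576172 z 0.15091228416256075 plane [-0.8711 -0.5163  0.5442]
[[379.4505310058594, -132.56402587890625], [392.8485412597656, -150.66522216796875], [572.8182373046875, -17.456390380859375], [559.4202880859375, 0.644805908203125]]
dir yaw 33.687143350295955 slope -45.47366974059149 blue end top [ 0.5673 -0.0123  0.0559]
tip [0.5952 0.0063 0.0019]
```

{"api": "carry_out", "payload": {"steps": [[[0.008,0,-0.007],0,1],[[0.012,0,-0.013],0.5,1],[[0.01,-0.002,-0.013],1.2,1],[[0.006,-0.005,-0.013],1.9,1],[[0.002,-0.008,-0.013],2.6,1],[[-0.002,-0.011,-0.013],3.3,1],[[-0.006,-0.014,-0.013],4,1],[[-0.01,-0.017,-0.013],4.7,1],[[-0.0125,-0.018,-0.013],5.3,1],[[-0.0125,-0.018,-0.013],5.3,1]]}}

```text
time: 19.45
tool_pos: [0.4438, -0.0747, 0.1864]
ee_rot: [3.141, 0.003, -0.336]
wrist_force: [-0.6, 0.0, -3.9]
width: 0.0178
finger_force: 30.0
```

Run:
```python
from bar import *
s=snap('wrist'); o=robot.get_obs();print(o['tool_pos'],o['ee_rot'],o['wrist_force'],o['width'])
bar(s,o['tool_pos'],o['ee_rot'][2])
fit(s,'block',(.535,-.175,.05),((0,80,15),(15,255,140)),None)
fit(s,'blocktop',(.535,-.175,.05),((0,80,15),(15,255,140)),None,(.0215,.03))
fit(s,'slab',(.61,-.257,.125),None,None,(.04,.065))
```

```text
[ 0.444  -0.0748  0.1866] [ 3.141   0.0022 -0.3353] [-1.1788 -1.2815 -5.0815] 0.017574682224380342
wrist bar 4175 ctr [490.863 -89.893] size (16.60700225830078, 126.90260314941406) ang 70.65564727783203 z 0.15969049386211176 plane [-1.1316  0.4055  0.7267]
[[428.243408203125, -76.70977783203125], [547.981689453125, -118.74562072753906], [553.482666015625, -103.076171875], [433.744384765625, -61.04032897949219]]
dir yaw -19.565369075413003 slope -50.250498417750016 blue end top [ 0.5503 -0.1111  0.0589]
tip [ 0.5775 -0.1208  0.0023]
wrist block 1336 ctr [ 534.9109 -169.482 ] size (35.31074523925781, 42.71154022216797) ang 69.69677734375 z 0.02007859700927497 plane [ 0.0139 -0.0026  0.0118]
[[508.75579833984375, -178.63027954101562], [548.8136596679688, -193.45068359375], [561.0661010742188, -160.33380126953125], [521.0082397460938, -145.51339721679688]]
wrist blocktop 566 ctr [ 534.5226 -169.3127] size (35.204402923583984, 18.868253707885742) ang 70.9317626953125 z 0.02516726194529806 plane [ 0.0172 -0.0013  0.0155]
[[519.8555908203125, -182.8670196533203], [537.6885986328125, -189.0311737060547], [549.189697265625, -155.75843811035156], [531.356689453125, -149.5942840576172]]
wrist slab 7788 ctr [ 559.6577 -237.3672] size (179.8036346435547, 35.46763229370117) ang 70.05854797363281 z 0.04696180257897348 plane [ 0.0788 -0.0281 -0.0039]
[[512.3253173828125, -315.830322265625], [545.6663818359375, -327.9269104003906], [606.9901123046875, -158.90399169921875], [573.6490478515625, -146.80740356445312]]
```

{"api": "carry_out", "payload": {"steps": [[[0.0015,0.005,0],0,1],[[0.0015,0.015,0],0,1],[[0.0015,0.025,0],0,1],[[0.0015,0.035,0],0,1],[[0.0015,0.045,0],0,1],[[0.0015,0.055,0],0,1],[[0.0015,0.06,0],0,1],[[0.0015,0.061,0],0,1],[[0.0015,0.061,0],0,1]]}}

```text
time: 20.62
tool_pos: [0.4261, -0.1331, 0.1875]
ee_rot: [3.141, -0.0, -0.337]
wrist_force: [1.4, 0.7, -5.8]
width: 0.0178
finger_force: 30.0
```

Run:
```python
from bar import *
s=snap('wrist'); o=robot.get_obs();print(o['tool_pos'],o['ee_rot'],o['wrist_force'],o['width'])
bar(s,o['tool_pos'],o['ee_rot'][2]);save(s,'w6.png',(200,20,440,200),3)
fit(s,'slab',(.61,-.257,.125),None,None,(.04,.065))
```

```text
[ 0.4261 -0.1329  0.1875] [ 3.1411 -0.0002 -0.3366] [ 0.581  -0.5732 -4.4901] 0.017646472819202563
wrist bar 4021 ctr [ 472.7222 -148.9923] size (18.271648406982422, 126.89004516601562) ang 70.27775573730469 z 0.15806955949710913 plane [-1.1391  0.4288  0.7376]
[[409.9158630371094, -136.1820068359375], [529.3624877929688, -179.00241088867188], [535.5284423828125, -161.80258178710938], [416.08184814453125, -118.982177734375]]
dir yaw -19.386633184572705 slope -50.61374275757924 blue end top [ 0.5324 -0.169   0.0585]
tip [ 0.5593 -0.1785  0.0017]
wrist slab 8385 ctr [ 561.355  -238.0686] size (179.44537353515625, 37.33761978149414) ang 70.68486785888672 z 0.047071326658155326 plane [ 0.0749 -0.0263 -0.0013]
[[514.0599975585938, -316.566162109375], [549.2959594726562, -328.91607666015625], [608.6499633789062, -159.57101440429688], [573.4140014648438, -147.22109985351562]]
```

View pics/w6.png

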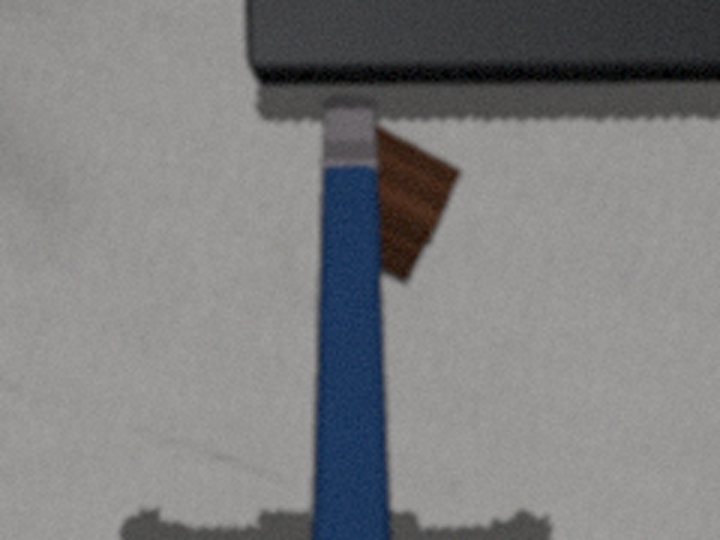

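The crop shows the block turned again at (420,205) by the sweep, with the toe at (350,110), so a sideways sweep will not work. The new plan is:
1. Reset the block.
2. Lay the bar's toe on the ridge from above with its handle down.
3. Regrip the handle end and lift it, so the bar pivots on the ridge.
4. Slide the toe forward under the edge.

{"api": "carry_out", "payload": {"steps": [[[0,-0.015,0],0,1],[[0,-0.035,0],0,1],[[0,-0.052,0],-0.5,1],[[0.003,-0.06,0],-1.3,1],[[0.007,-0.06,0],-2.1,1],[[0.011,-0.06,0],-2.9,1],[[0.015,-0.06,0],-3.7,1],[[0.019,-0.06,0],-4.5,1],[[0.0204,-0.06,0],-5.3,1],[[0.0204,-0.06,0],-5.3,1]]}}

```text
time: 21.92
tool_pos: [0.4653, -0.0817, 0.1874]
ee_rot: [-3.141, -0.0, 0.588]
wrist_force: [-0.2, 1.1, -4.3]
width: 0.0172
finger_force: 30.0
```

{"api": "carry_out", "payload": {"steps": [[[-0.017,0,0.013],0,1],[[-0.038,0,0.034],0,1],[[-0.06,0,0.061],0,1],[[-0.077,0,0.091],0,1],[[-0.088,0,0.119],0,1],[[-0.096,0,0.148],0,1],[[-0.099,0,0.166],0,1],[[-0.1,0,0.177],0,1],[[-0.1,0,0.182],0,1],[[-0.1,0,0.182],0,-0.2]]}}

```text
time: 23.18
tool_pos: [0.3834, -0.1389, 0.0068]
ee_rot: [3.139, -0.002, 0.588]
wrist_force: [0.3, -0.4, 0.3]
width: 0.0241
finger_force: 0.0
```

{"api": "carry_out", "payload": {"steps": [[[0,0,0],0,-0.2],[[0,0,-0.02],0,-0.2],[[0.02,0,-0.07],0.5,-0.2],[[0.05,0.03,-0.12],1.5,-0.2],[[0.08,0.05,-0.15],2.5,-0.2],[[0.1,0.08,-0.15],3.5,-0.2],[[0.1,0.1,-0.15],4.5,-0.2],[[0.1,0.1,-0.15],4.5,-0.2]]}}

```text
time: 24.18
tool_pos: [0.5215, -0.1668, 0.1556]
ee_rot: [3.141, -0.001, -0.196]
wrist_force: [-0.3, -0.1, 0.1]
width: 0.0562
finger_force: 0.0
```

Run:
```python
from m import *
s=snap('wrist'); o=robot.get_obs();print(o['tool_pos'],o['ee_rot'],o['wrist_force'])
BL=((100,120,50),(125,255,255));BR=((0,80,15),(15,255,140))
fit(s,'block',(.53,-.185,.06),BR,None)
p=fit(s,'block',(.53,-.185,.06),BR,None,(.0215,.03))
fit(s,'slab',(.61,-.257,.125),None,None,(.04,.065))
fit(snap('top'),'bar',(.47,-.08,.2),BL,.014)
fit(s,'bar',(.47,-.08,.2),BL,.014)
```

```text
[ 0.5208 -0.1661  0.1556] [-3.1413  0.     -0.1945] [ 0.1575  0.0621 -0.2101]
wrist block 1212 ctr [ 524.5791 -181.5511] size (35.22496795654297, 41.1932373046875) ang 44.115684509277344 z 0.020134651404816357 plane [-0.084   0.0902  0.0805]
[[497.59698486328125, -179.02430725097656], [526.27197265625, -208.59840393066406], [551.5612182617188, -184.07798767089844], [522.88623046875, -154.50389099121094]]
wrist block 517 ctr [ 523.8035 -180.7563] size (35.24883270263672, 18.255203247070312) ang 44.26326370239258 z 0.02522493586179773 plane [-0.023   0.0128  0.0393]
[[504.8112487792969, -186.5207061767578], [517.5525512695312, -199.59397888183594], [542.795654296875, -174.99183654785156], [530.0543823242188, -161.91856384277344]]
wrist slab 32874 ctr [ 612.7162 -255.7429] size (179.7497100830078, 144.9066925048828) ang 71.07152557373047 z 0.050390705580291725 plane [ 0.0608 -0.0255  0.0068]
[[515.0264892578125, -317.2547607421875], [652.0972900390625, -364.26068115234375], [710.4058837890625, -194.23104858398438], [573.3350830078125, -147.22512817382812]]
top bar 169 ctr [ 395.455  -128.0981] size (70.25121307373047, 17.39945411682129) ang 34.58977508544922 z 0.014812116686167234 plane [0.5473 3.0787 0.2236]
[[361.5994567871094, -140.8768310546875], [371.4770812988281, -155.20071411132812], [429.3105163574219, -115.31930541992188], [419.4328918457031, -100.99542236328125]]
wrist bar 796 ctr [508.6295 -55.35  ] size (56.594093322753906, 18.39991569519043) ang 34.11402893066406 z 0.014880091087423511 plane [-0.1316  0.1981  0.0921]
[[480.0420227050781, -63.60334014892578], [490.3614807128906, -78.83705139160156], [537.217041015625, -47.096717834472656], [526.8975830078125, -31.863006591796875]]
```

{"api": "carry_out", "payload": {"steps": [[[0.006,0.014,0.03],1,-0.2],[[0.006,0.014,0.07],2,-0.2],[[0.006,0.014,0.1],3,-0.2],[[0.006,0.014,0.12],3.43,-0.2],[[0.006,0.014,0.14],3.43,-0.2],[[0.006,0.014,0.15],3.43,-0.2],[[0.006,0.014,0.15],3.43,1],[[0.006,0.014,0.15],3.43,1],[[0.006,0.014,0.15],3.43,1],[[0.006,0.014,0.15],3.43,1]]}}

```text
time: 25.52
tool_pos: [0.5245, -0.1814, 0.0067]
ee_rot: [-3.141, -0.002, -0.795]
wrist_force: [-1.5, -0.5, 2.8]
width: 0.0355
finger_force: 30.0
```

{"api": "carry_out", "payload": {"steps": [[[0,0,-0.003],0,1],[[0,-0.004,-0.003],-0.7,1],[[0,-0.008,-0.003],-1.4,1],[[0.001,-0.012,-0.003],-2.1,1],[[0.001,-0.012,-0.003],-2.65,1],[[0.001,-0.012,0],-2.65,1],[[0.001,-0.012,0],-2.65,1],[[0.001,-0.012,0],-2.65,0.1],[[0.001,-0.012,0],-2.65,0.1],[[0.001,-0.012,-0.03],-2.65,0.1]]}}

```text
time: 26.78
tool_pos: [0.5306, -0.1723, 0.0325]
ee_rot: [-3.141, 0.007, -0.334]
wrist_force: [0.2, 0.9, 0.1]
width: 0.042
finger_force: 0.0
```

{"api": "carry_out", "payload": {"steps": [[[0,0,-0.05],0,0],[[-0.03,-0.02,-0.1],-1,-0.2],[[-0.06,-0.05,-0.13],-2,-0.2],[[-0.08,-0.08,-0.15],-3,-0.2],[[-0.1,-0.1,-0.15],-4,-0.2],[[-0.1,-0.105,-0.15],-5.2,-0.2],[[-0.1,-0.105,-0.15],-5.2,-0.2]]}}

```text
time: 27.65
tool_pos: [0.4728, -0.041, 0.1853]
ee_rot: [3.141, 0.0, 0.574]
wrist_force: [0.2, -0.0, -0.6]
width: 0.0567
finger_force: 0.0
```

Run:
```python
from m import *
s=snap('wrist'); o=robot.get_obs();print(o['tool_pos'],o['ee_rot'],o['wrist_force'])
BL=((100,120,50),(125,255,255));BR=((0,80,15),(15,255,140))
fit(s,'block',(.53,-.175,.06),BR,None)
fit(s,'blocktop',(.53,-.175,.06),BR,None,(.0215,.03))
fit(s,'bar',(.47,-.08,.2),BL,.014)
```

```text
[ 0.4728 -0.0414  0.1852] [-3.1416  0.0004  0.5732] [-0.1571 -0.5464 -0.0623]
wrist block 1115 ctr [ 533.8393 -171.1846] size (35.156410217285156, 42.93556213378906) ang 68.96515655517578 z 0.019572882898973156 plane [-0.0168 -0.073   0.0158]
[[507.49261474609375, -179.8858642578125], [547.5670776367188, -195.29696655273438], [560.1859741210938, -162.48330688476562], [520.1115112304688, -147.07220458984375]]
wrist blocktop 424 ctr [ 533.1806 -170.9021] size (35.07172775268555, 17.948522567749023) ang 72.17278289794922 z 0.025201406053978612 plane [ 0.0168 -0.0142  0.0136]
[[519.2686767578125, -184.8485107421875], [536.3553466796875, -190.34341430664062], [547.092529296875, -156.9556884765625], [530.005859375, -151.46078491210938]]
wrist bar 1863 ctr [456.9244 -86.4603] size (176.20118713378906, 15.619603157043457) ang 33.64142608642578 z 0.01506553575650767 plane [-0.0554 -0.0221  0.0404]
[[379.2522277832031, -128.76564025878906], [387.9053649902344, -141.769287109375], [534.5965576171875, -44.15495300292969], [525.943359375, -31.15130615234375]]
```

The block stands correctly again, with its ridge 31 mm before the edge and 55 mm left of the slab's middle. Now I take the bar at its balance point.

{"api": "carry_out", "payload": {"steps": [[[-0.02,0.015,0.03],-0.07,-0.2],[[-0.0378,0.03,0.07],-0.07,-0.2],[[-0.0378,0.03,0.12],-0.07,-0.2],[[-0.0378,0.03,0.16],-0.07,-0.2],[[-0.0378,0.03,0.183],-0.07,-0.2],[[-0.0378,0.03,0.183],-0.07,1],[[-0.0378,0.03,0.183],-0.07,1],[[-0.0378,0.03,0.183],-0.07,1],[[-0.0378,0.03,0.183],-0.07,1],[[-0.0378,0.03,0.183],-0.07,1]]}}

```text
time: 28.95
tool_pos: [0.4577, -0.0874, 0.0026]
ee_rot: [3.141, -0.0, 0.587]
wrist_force: [0.3, -1.7, -0.0]
width: 0.0174
finger_force: 30.0
```

{"api": "carry_out", "payload": {"steps": [[[0,0,-0.01],0,1],[[0,0,-0.03],0,1],[[0,0,-0.05],0,1],[[0,0,-0.065],0,1],[[0,0,-0.065],0,1]]}}

```text
time: 29.58
tool_pos: [0.4582, -0.0873, 0.0685]
ee_rot: [3.14, -0.001, 0.587]
wrist_force: [-0.6, 0.1, -6.4]
width: 0.0174
finger_force: 30.0
```

Run:
```python
from bar import *
s=snap('wrist'); o=robot.get_obs();print(o['tool_pos'],o['ee_rot'],o['wrist_force'],o['width'])
bar(s,o['tool_pos'],o['ee_rot'][2])
```

```text
[ 0.4574 -0.0871  0.0675] [ 3.1414 -0.0001  0.5868] [ 0.1202  0.3684 -5.7387] 0.018160529541513842
wrist bar 5937 ctr [483.7841 -68.5648] size (114.16455078125, 17.171340942382812) ang 33.74497604370117 z 0.08091287145054862 plane [-0.0013  0.0043  0.0818]
[[431.5498046875, -93.13470458984375], [441.08843994140625, -107.4129867553711], [536.0183715820312, -43.994873046875], [526.479736328125, -29.716590881347656]]
dir yaw 33.73354331552044 slope 0.0719427492395926 blue end top [ 0.5311 -0.0371  0.081 ]
tip [ 0.5827 -0.0027  0.067 ]
```

{"api": "carry_out", "payload": {"steps": [[[-0.005,0,0],0.4,1],[[-0.015,0,0],1.1,1],[[-0.025,0,0],1.8,1],[[-0.035,0.001,0],2.5,1],[[-0.045,0.001,0],3.2,1],[[-0.055,0.002,0],3.9,1],[[-0.062,0.002,0],4.6,1],[[-0.066,0.0026,0],5.1,1],[[-0.066,0.0026,0],5.28,1],[[-0.066,0.0026,0],5.28,1]]}}

```text
time: 30.88
tool_pos: [0.4036, -0.1256, 0.0668]
ee_rot: [-3.141, 0.001, -0.334]
wrist_force: [0.2, 0.2, -5.4]
width: 0.0178
finger_force: 30.0
```

Run:
```python
from bar import *
s=snap('wrist'); o=robot.get_obs();print(o['tool_pos'],o['ee_rot'],o['wrist_force'],o['width'])
bar(s,o['tool_pos'],o['ee_rot'][2])
fit(s,'slab',(.61,-.257,.125),None,None,(.04,.065))
```

```text
[ 0.4038 -0.1256  0.067 ] [-3.1414  0.0009 -0.3337] [-0.0797 -0.0224 -5.2845] 0.017518864720615954
wrist bar 5625 ctr [ 433.0384 -134.3215] size (16.74012565612793, 113.92786407470703) ang 70.88256072998047 z 0.07909482169823612 plane [0.0006 0.0062 0.0797]
[[376.4748229980469, -123.5739517211914], [484.1194763183594, -160.88595581054688], [489.6019592285156, -145.06906127929688], [381.9573059082031, -107.75704956054688]]
dir yaw -19.213624549588175 slope -0.0828786191712204 blue end top [ 0.4866 -0.1531  0.079 ]
tip [ 0.5451 -0.1735  0.0649]Traceback (most recent call last):
  File "<stdin>", line 4, in <module>
  File "m.py", line 9, in fit
    i=1+np.argmax(st[1:,4]); v,u=np.nonzero(l==i)
        ~~~~~~~~~^^^^^^^^^^
    return _wrapfunc(a, 'argmax', axis=axis, out=out, **kwds)
    return bound(*args, **kwds)
ValueError: attempt to get argmax of an empty sequence
```

{"api": "carry_out", "payload": {"steps": [[[0.002,0,0.015],0,1],[[0.002,0,0.028],0,1],[[0.002,0,0.034],0,1],[[0.002,0,0.039],0,1],[[0.002,0,0.044],0,1],[[0.002,0,0.049],0,1],[[0.002,0,0.054],0,1],[[0.002,0,0.055],0,1],[[0.002,0,0.055],0,0.4],[[0.002,0,0.055],0,0.4]]}}

```text
time: 32.17
tool_pos: [0.4067, -0.1269, 0.0132]
ee_rot: [3.141, -0.002, -0.335]
wrist_force: [-0.3, 0.5, -0.2]
width: 0.028
finger_force: 0.0
```

Run:
```python
from bar import *
s=snap('wrist'); o=robot.get_obs();print(o['tool_pos'],o['ee_rot'],o['wrist_force'],o['width'])
bar(s,o['tool_pos'],o['ee_rot'][2])
fit(s,'block',(.53,-.175,.06),((0,80,15),(15,255,140)),None)
```

```text
[ 0.4065 -0.1269  0.0131] [ 3.1413 -0.0016 -0.3348] [-0.2588  0.1562  0.3984] 0.0280054034918839
wrist bar 5622 ctr [ 434.7118 -135.274 ] size (16.617528915405273, 114.18317413330078) ang 70.8190689086914 z 0.030188897865226414 plane [ 0.108  -0.0376 -0.0233]
[[378.0597839355469, -124.36396789550781], [485.9041442871094, -161.8791046142578], [491.3638610839844, -146.18409729003906], [383.5195007324219, -108.66896057128906]]
dir yaw -19.175537506890496 slope 6.526545754258698 blue end top [ 0.4885 -0.1539  0.0353]
tip [ 0.5482 -0.1747  0.0284]
wrist block 697 ctr [ 515.4633 -179.322 ] size (9.77008056640625, 15.225399017333984) ang 72.74113464355469 z 0.015882911764684773 plane [ 0.8826 -0.309  -0.4948]
[[506.7440490722656, -181.728515625], [521.283935546875, -186.2457275390625], [524.1826171875, -176.91555786132812], [509.6427001953125, -172.39834594726562]]
```

The bar rests with its toe 15 mm past the ridge and its handle down, at a slope of 6.5°. I slide the open fingers back to the handle end, grip, and raise it.

{"api": "carry_out", "payload": {"steps": [[[-0.03,0,0.003],0,0.4],[[-0.06,0,0.006],0,0.4],[[-0.0845,0,0.009],0,0.4],[[-0.0845,0,0.009],0,0.4],[[-0.0845,0,0.009],0,1],[[-0.0845,0,0.009],0,1],[[-0.0845,0,0.009],0,1]]}}

```text
time: 33.1
tool_pos: [0.3273, -0.0993, 0.0041]
ee_rot: [3.141, -0.002, -0.335]
wrist_force: [0.8, 0.5, 2.3]
width: 0.0173
finger_force: 30.0
```

{"api": "carry_out", "payload": {"steps": [[[0.001,0,-0.012],0,1],[[0.001,0,-0.025],0,1],[[0.006,0,-0.044],0,1],[[0.0106,0,-0.0625],0,1],[[0.019,0,-0.08],0,1],[[0.0276,0,-0.0967],0,1],[[0.036,0,-0.109],0,1],[[0.045,0,-0.121],0,1],[[0.045,0,-0.121],0,1]]}}

```text
time: 34.22
tool_pos: [0.3698, -0.114, 0.1254]
ee_rot: [3.141, -0.002, -0.335]
wrist_force: [0.2, -0.1, -3.8]
width: 0.0174
finger_force: 30.0
```

Run:
```python
from bar import *
s=snap('wrist'); o=robot.get_obs();print(o['tool_pos'],o['ee_rot'],o['wrist_force'],o['width'])
bar(s,o['tool_pos'],o['ee_rot'][2]);save(s,'w7.png',(180,0,460,200),2.8)
fit(s,'slab',(.61,-.257,.125),None,None,(.04,.065))
```

```text
[ 0.3692 -0.1138  0.1247] [ 3.1415 -0.0012 -0.3347] [ 0.5848  0.1503 -4.5627] 0.017656563100238897
wrist bar 6895 ctr [ 431.6484 -134.1278] size (19.512353897094727, 174.38787841796875) ang 69.84417724609375 z 0.10905844604658878 plane [-0.4929  0.1943  0.3396]
[[346.4325866699219, -113.24172973632812], [510.1407775878906, -173.33132934570312], [516.8642578125, -155.01394653320312], [353.1560363769531, -94.92434692382812]]
dir yaw -19.27834860156366 slope -27.90908073314867 blue end top [ 0.5126 -0.1627  0.0553]
tip [ 0.5581 -0.1786  0.0139]Traceback (most recent call last):
  File "<stdin>", line 4, in <module>
  File "m.py", line 9, in fit
    i=1+np.argmax(st[1:,4]); v,u=np.nonzero(l==i)
        ~~~~~~~~~^^^^^^^^^^
    return _wrapfunc(a, 'argmax', axis=axis, out=out, **kwds)
    return bound(*args, **kwds)
ValueError: attempt to get argmax of an empty sequence
```

View pics/w7.png

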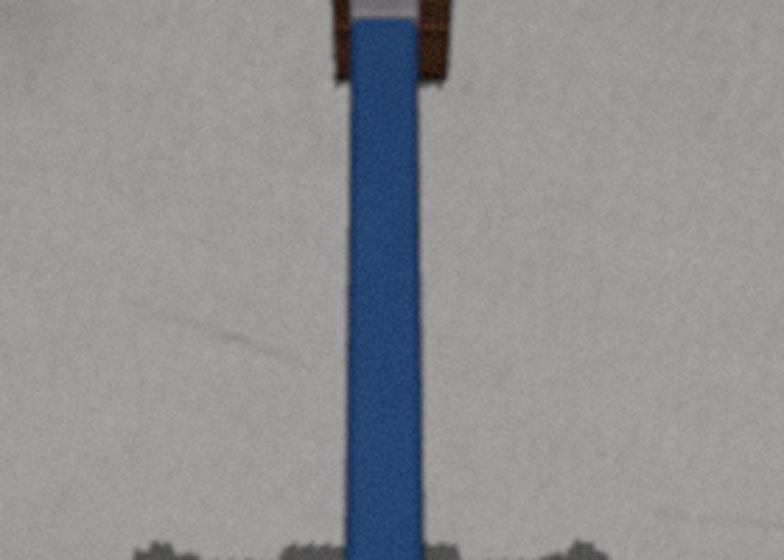

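The view is as wanted: the bar is square over the block at (390,40), and its slope of 27.9° and the toe position match the plan. Now I slide the toe under the edge.

{"api": "carry_out", "payload": {"steps": [[[0.006,0,-0.005],0,1],[[0.012,0,-0.0105],0,1],[[0.0173,0,-0.015],0,1],[[0.0207,0,-0.0128],0,1],[[0.024,0,-0.0105],0,1],[[0.0258,0,-0.007],0,1],[[0.0275,0,-0.004],0,1],[[0.0275,0,-0.004],0,1]]}}

```text
time: 35.28
tool_pos: [0.3951, -0.1228, 0.1284]
ee_rot: [3.142, -0.001, -0.335]
wrist_force: [1.5, -0.7, -3.3]
width: 0.0174
finger_force: 30.0
```

Run:
```python
from bar import *
s=snap('wrist'); o=robot.get_obs();print(o['tool_pos'],o['ee_rot'],o['wrist_force'],o['width'])
bar(s,o['tool_pos'],o['ee_rot'][2])
a=snap('top')
fit(a,'slab',(.61,-.257,.125),None,None,(.04,.065))
fit(s,'block',(.53,-.175,.06),((0,80,15),(15,255,140)),None)
```

```text
[ 0.3951 -0.1228  0.1286] [ 3.1415 -0.0015 -0.3347] [ 2.1279  0.1235 -4.6749] 0.017863548510419006
wrist bar 6237 ctr [ 454.0712 -142.0272] size (17.769807815551758, 165.51806640625) ang 70.3327407836914 z 0.10922989355995397 plane [-0.5967  0.2255  0.4012]
[[373.14984130859375, -122.54064178466797], [529.0120239257812, -178.2469482421875], [534.9926147460938, -161.51376342773438], [379.13043212890625, -105.80746459960938]]
dir yaw -19.29692034598753 slope -32.531461028272545 blue end top [ 0.5312 -0.1691  0.0461]
tip [ 0.5734 -0.1839  0.0009]
top slab 4176 ctr [ 615.5154 -257.7767] size (180.3881072998047, 151.03814697265625) ang 70.86279296875 z 0.05040251264360453 plane [ 0.059  -0.0234  0.0083]
[[514.6014404296875, -318.2287292480469], [657.2926025390625, -367.7438049316406], [716.429443359375, -197.32461547851562], [573.73828125, -147.80953979492188]]
wrist block 516 ctr [ 528.7137 -183.7989] size (9.179926872253418, 43.519859313964844) ang 70.42356872558594 z 0.020253063857066336 plane [ 0.0667  0.0613 -0.0043]
[[506.67364501953125, -180.83253479003906], [547.6778564453125, -195.4144744873047], [550.7537231445312, -186.7651824951172], [509.74951171875, -172.18324279785156]]
```

The toe is under the edge: the slope is 32.5°, the tip is on the worktop 42 mm past the ridge, and the slab has not moved. Now I lever smoothly.

{"api": "carry_out", "payload": {"steps": [[[-0.005,0,0.006],0,1],[[-0.0095,0,0.0135],0,1],[[-0.0145,0,0.022],0,1],[[-0.0185,0,0.03],0,1],[[-0.022,0,0.038],0,1],[[-0.0256,0,0.046],0,1],[[-0.0285,0,0.0545],0,1],[[-0.031,0,0.063],0,1],[[-0.0336,0,0.0713],0,1],[[-0.035,0,0.079],0,1]]}}

```text
time: 36.62
tool_pos: [0.3617, -0.1111, 0.0491]
ee_rot: [-3.142, -0.001, -0.335]
wrist_force: [1.3, -0.4, 0.4]
width: 0.0177
finger_force: 30.0
```

{"api": "carry_out", "payload": {"steps": [[[-0.0015,0,0.009],0,1],[[-0.003,0,0.018],0,1],[[-0.0033,0,0.026],0,1],[[-0.0035,0,0.033],0,1],[[-0.0035,0,0.038],0,1],[[-0.0035,0,0.042],0,1],[[-0.0035,0,0.044],0,1],[[-0.0035,0,0.044],0,1]]}}

```text
time: 37.62
tool_pos: [0.3586, -0.1101, 0.0083]
ee_rot: [3.141, -0.0, -0.335]
wrist_force: [-4.2, 2.9, 18.6]
width: 0.0172
finger_force: 30.0
```

Run:
```python
from bar import *
s=snap('wrist'); o=robot.get_obs();print(o['tool_pos'],o['ee_rot'],o['wrist_force'],o['width'])
bar(s,o['tool_pos'],o['ee_rot'][2])
a=snap('top')
fit(a,'slab',(.61,-.257,.125),None,None,(.04,.075))
```

```text
[ 0.3586 -0.1101  0.0083] [ 3.1414 -0.0002 -0.3345] [-4.3185  2.26   18.4736] 0.017968769995406236
wrist bar 8435 ctr [ 403.9897 -124.5917] size (16.783910751342773, 148.3125) ang 70.63740539550781 z 0.026595924477960158 plane [ 0.1166 -0.0276 -0.0262]
[[331.2455139160156, -107.92283630371094], [471.1693420410156, -157.0951385498047], [476.7339782714844, -141.2605438232422], [336.8101501464844, -92.08824157714844]]
dir yaw -19.27883194518007 slope 6.797386677031011 blue end top [ 0.4733 -0.1489  0.0331]
tip [ 0.5329 -0.1698  0.0265]
top slab 4203 ctr [ 619.0078 -258.3566] size (180.09970092773438, 152.3651885986328) ang 71.82660675048828 z 0.05936089383680942 plane [-0.0723  0.0231  0.1094]
[[518.5393676757812, -320.15362548828125], [663.3041381835938, -367.6753845214844], [719.4761352539062, -196.55963134765625], [574.7113647460938, -149.03787231445312]]
```

The slab is up and the bar's handle is pressed on the worktop. I release the bar and look from above.

{"api": "carry_out", "payload": {"steps": [[[0,0,0],0,0.5],[[0,0,0],0,0.4],[[0,0,0],0,0.4],[[0,0,-0.03],0,0.3],[[0.01,0,-0.08],0,0.2],[[0.05,0.03,-0.14],0,0.4],[[0.09,0.05,-0.19],0,0.4],[[0.13,0.07,-0.23],0,0.4],[[0.17,0.089,-0.25],0,0.4],[[0.17,0.089,-0.25],0,0.4]]}}

```text
time: 38.98
tool_pos: [0.4916, -0.2525, 0.2555]
ee_rot: [3.141, -0.001, -0.337]
wrist_force: [0.8, -0.2, -1.2]
width: 0.028
finger_force: 0.0
```

Run:
```python
from bar import *
s=snap('wrist'); a=snap('top');o=robot.get_obs();print(o['tool_pos'],o['ee_rot'],o['wrist_force'],o['width'])
save(s,'w8.png')
BL=((100,120,50),(125,255,255));OR=((5,180,90),(18,255,255))
for q in(s,a):
    fit(q,'slab',(.61,-.257,.125),None,None,(.04,.075))
    p=fit(q,'packer',(.377,-.303,.08),OR,.006)
    e=np.array([.9444,-.3289]);n=np.array([.3289,.9444]);u=p[:,:2]@e;w=p[:,:2]@n
    t=u<u.min()+.05; pl=u>u.max()-.03
    print('tab end',u.min(),'plate front',u.max(),'tab n',w[t].min(),w[t].max(),'plate n',w[pl].min(),w[pl].max())
    try: fit(q,'bar',(.42,-.12,.17),BL,None)
    except Exception: print('no bar')
```

```text
[ 0.4892 -0.2498  0.254 ] [-3.1408  0.0031 -0.3351] [-0.1    -0.043  -0.6302] 0.028385819627227193
wrist slab 20890 ctr [ 619.0443 -256.8419] size (179.23822021484375, 151.39202880859375) ang 71.84249114990234 z 0.05912718261474563 plane [-0.0899  0.027   0.1217]
[[519.1895751953125, -318.4090576171875], [663.0428466796875, -365.58740234375], [718.89892578125, -195.274658203125], [575.045654296875, -148.0963134765625]]
wrist packer 812 ctr [ 390.3024 -307.5108] size (36.34296798706055, 75.65575408935547) ang 70.7951431274414 z 0.0069546427512605395 plane [-0.0016  0.0019  0.0082]
[[348.602294921875, -312.2276916503906], [420.04766845703125, -337.1144104003906], [432.0025634765625, -302.7939758300781], [360.55718994140625, -277.9072570800781]]
tab end 0.4319125399153085 plate front 0.5075721252384798 tab n -0.1802148619000901 -0.1445557245291267 plate n -0.18021660776603235 -0.14387265466776303
wrist bar 833 ctr [ 491.4418 -170.4431] size (57.79705047607422, 160.78652954101562) ang 45.34175491333008 z 0.03314093048939966 plane [-0.8675 -3.0944 -0.0201]
[[413.94500732421875, -134.49247
[... 553 characters left out ...]
291016 z 0.006745987163933303 plane [-0.0026 -0.0134  0.0036]
[[320.9906005859375, -301.96630859375], [422.223876953125, -336.156494140625], [433.468017578125, -302.86376953125], [332.2347412109375, -268.673583984375]]
tab end 0.4022778309636583 plate front 0.5089942185088425 tab n -0.16731436132212235 -0.15671462376928602 plate n -0.17878736867177356 -0.14348752723297076
top bar 263 ctr [ 445.7477 -152.1589] size (151.6835479736328, 50.094173431396484) ang 3.8679869174957275 z 0.03362646179745982 plane [-1.8149 -4.9147  0.1615]
[[368.3890075683594, -132.28494262695312], [371.7682800292969, -182.2650146484375], [523.1063232421875, -172.03277587890625], [519.72705078125, -122.05270385742188]]
```

View pics/w8.png

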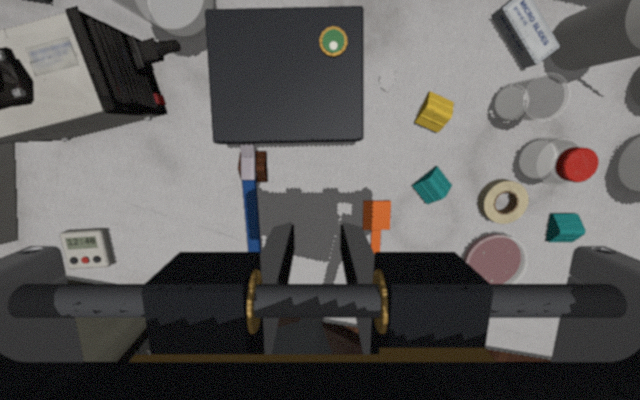

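The slab is held up by the bar, which lies at (250,150)-(252,250) over the block at (255,167). The packer is at (377,215) with its tab at (376,240). I take the packer by its tab.

{"api": "carry_out", "payload": {"steps": [[[-0.04,0.03,0.04],0,0.4],[[-0.09,0.06,0.09],0,0.4],[[-0.1287,0.0866,0.14],0,0.4],[[-0.1287,0.0866,0.19],0,0.4],[[-0.1287,0.0866,0.23],0,0.4],[[-0.1287,0.0866,0.248],0,0.4],[[-0.1287,0.0866,0.254],0,0.4],[[-0.1287,0.0866,0.254],0,1],[[-0.1287,0.0866,0.254],0,1],[[-0.1287,0.0866,0.254],0,1]]}}

```text
time: 40.33
tool_pos: [0.3396, -0.2892, 0.0018]
ee_rot: [3.141, -0.001, -0.334]
wrist_force: [-0.1, -0.1, 1.8]
width: 0.0134
finger_force: 29.9
```

{"api": "carry_out", "payload": {"steps": [[[0,0,0],0,1],[[0,0,-0.003],0,1],[[0,-0.02,-0.004],0,1],[[0,-0.045,-0.004],0,1],[[0,-0.075,-0.004],0,1],[[0,-0.1,-0.004],0,1],[[0,-0.121,-0.004],0,1],[[0.015,-0.121,-0.004],0,1],[[0.035,-0.121,-0.004],0,1],[[0.035,-0.121,-0.004],0,1]]}}

```text
time: 41.58
tool_pos: [0.4137, -0.1881, 0.0058]
ee_rot: [3.141, -0.001, -0.335]
wrist_force: [-0.4, -0.2, -0.5]
width: 0.0137
finger_force: 29.9
```

Run:
```python
from bar import *
s=snap('wrist');o=robot.get_obs();print(o['tool_pos'],o['ee_rot'],o['wrist_force'],o['width'])
OR=((5,180,90),(18,255,255))
p=fit(s,'packer',(.5,-.23,.12),OR,.009)
e=np.array([.9444,-.3289]);n=np.array([.3289,.9444])
u=p[:,:2]@e;w=p[:,:2]@n
pl=u>u.max()-.03
print('front',u.max(),'plate n',w[pl].min(),w[pl].max())
```

```text
[ 0.4127 -0.1875  0.0054] [ 3.1411  0.0003 -0.3351] [-0.4289  1.0108 -0.4714] 0.013495015615700738
wrist packer 5515 ctr [ 460.3864 -204.2105] size (38.53873825073242, 89.75300598144531) ang 70.36627960205078 z 0.010624237580741202 plane [-0.0028  0.0014  0.0122]
[[411.6444091796875, -207.28082275390625], [496.17913818359375, -237.4383544921875], [509.12835693359375, -201.1402587890625], [424.5936279296875, -170.98272705078125]]
front 0.5469129291735055 plate n -0.060927899082731836 -0.022430535932562373
```

{"api": "carry_out", "payload": {"steps": [[[0.015,-0.001,0.001],0,1],[[0.03,-0.001,0.001],0,1],[[0.045,-0.001,0.001],0,1],[[0.06,-0.001,0.001],0,1],[[0.075,-0.001,0.001],0,1],[[0.088,-0.001,0.001],0,1],[[0.094,-0.001,0.002],0,1],[[0.094,-0.001,0.0035],0,1],[[0.094,-0.001,0.004],0,1],[[0.094,-0.001,0.004],0,1]]}}

```text
time: 42.88
tool_pos: [0.5015, -0.2166, 0.0019]
ee_rot: [3.141, -0.001, -0.335]
wrist_force: [0.8, 0.2, 0.9]
width: 0.0134
finger_force: 29.9
```

Run:
```python
from bar import *
s=snap('wrist');o=robot.get_obs();print(o['tool_pos'],o['ee_rot'],o['wrist_force'],o['width'])
OR=((5,180,90),(18,255,255))
e=np.array([.9444,-.3289]);n=np.array([.3289,.9444])
p=fit(s,'packer',(.55,-.23,.12),OR,.006)
u=p[:,:2]@e;w=p[:,:2]@n
print('u',u.min(),u.max(),'n',w.min(),w.max(),'far n',w[u>u.max()-.008].mean(),'near n',w[u<u.max()-.015].mean())
q=fit(s,'slab',(.6,-.25,.13),None,None,(.045,.08))
u=q[:,:2]@e;w=q[:,:2]@n
print('slab front u by n');
for a,b in((-.1,-.06),(-.06,-.02),(-.02,.02),(.02,.06)):
    k=(w>a)&(w<b)
    if k.any(): print(a,np.percentile(u[k],.5),w[k].min(),w[k].max())
save(s,'w9.png',(160,0,480,240),2.5)
```

```text
[ 0.5015 -0.2166  0.0019] [ 3.1414 -0.001  -0.3348] [ 1.1921 -0.2914  2.1545] 0.01344257979897817
wrist packer 859 ctr [ 504.6269 -216.5826] size (13.473869323730469, 31.346372604370117) ang 70.28382110595703 z 0.006858091092491616 plane [-0.0278 -0.0494  0.0103]
[[487.5997619628906, -217.63705444335938], [517.1084594726562, -228.21209716796875], [521.654052734375, -215.52813720703125], [492.14532470703125, -204.95309448242188]]
u 0.5321766994656856 0.563426521115687 n -0.04521902616438119 -0.03169111110981914 far n -0.03969545507324705 near n -0.038424921673399524
wrist slab 79849 ctr [ 577.5727 -243.9059] size (180.21714782714844, 60.21196365356445) ang 71.71756744384766 z 0.06338444993098201 plane [-0.0924  0.0314  0.1244]
[[520.71923828125, -320.0216369628906], [577.891845703125, -338.91021728515625], [634.4261474609375, -167.79013061523438], [577.2535400390625, -148.90155029296875]]
slab front u by n
-0.1 0.5969640809148397 -0.09999727788561359 -0.06000214330359733
-0.06 0.5962555165954012 -0.05999367193014987 -0.020004538281573808
-0.02 0.5955429878186566 -0.019998381373767162 0.01999996991252439
0.02 0.5948591067802851 0.020001483936696776 0.04987525540161112
```

View pics/w9.png

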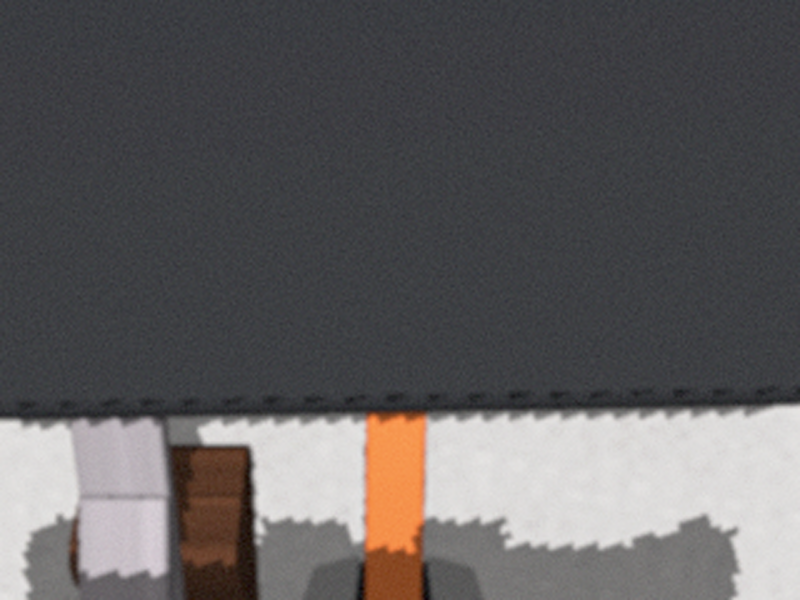

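The crop shows the packer's tab at (395,480) entering under the slab, clear of the bar at (120,500) and the block at (212,520). The plate centre matches my foot estimate to within about 2 mm. I release it and go to the bar's handle.

{"api": "carry_out", "payload": {"steps": [[[0,0,0],0,0.4],[[0,0,0],0,0.4],[[0,0,-0.01],0,0.4],[[0,0,-0.05],0,0.4],[[-0.03,-0.01,-0.1],0,0.4],[[-0.08,-0.03,-0.14],0,0.4],[[-0.13,-0.045,-0.17],0,0.4],[[-0.165,-0.0537,-0.17],0,0.4],[[-0.165,-0.0537,-0.17],0,0.4]]}}

```text
time: 44.05
tool_pos: [0.3624, -0.1108, 0.173]
ee_rot: [3.141, -0.004, -0.334]
wrist_force: [0.7, -0.1, 0.7]
width: 0.0282
finger_force: 0.0
```

Run:
```python
from bar import *
s=snap('wrist');o=robot.get_obs();print(o['tool_pos'],o['ee_rot'],o['wrist_force'],o['width'])
e=np.array([.9444,-.3289]);n=np.array([.3289,.9444])
P=cloud(s);hsv=cv2.cvtColor(s['image'],cv2.COLOR_RGB2HSV)
m=(cv2.inRange(hsv,(100,120,50),(125,255,255))>0)&(s['z_map']>0)
q=P[m];u=q[:,:2]@e;w=q[:,:2]@n
k=(np.abs(w-.015)<.05)&(u>.3)&(u<.6)&(q[:,2]>0)&(q[:,2]<.08);u,w,z=u[k],w[k],q[k][:,2]
print(k.sum(),u.min(),u.max())
for a in np.linspace(u.min(),u.max()-.01,6):
    j=(u>=a)&(u<a+.01); print(a+.005,w[j].min(),w[j].max(),np.median(z[j]))
bk=fit(s,'block',(.53,-.175,.06),((0,80,15),(15,255,140)),None)
print(bk[:,:2].mean(0)@e,bk[:,:2].mean(0)@n)
```

```text
[ 0.3632 -0.1114  0.1725] [ 3.1411 -0.0031 -0.3343] [ 0.3108 -0.0542  0.2158] 0.02845015894655356
2993 0.349080751383802 0.5463001567538256
0.354080751383802 0.008602534788860156 0.02231658425642313 0.016508064404843845
0.3915246324578067 0.007762007479950928 0.022102323799106115 0.020960062168168654
0.4289685135318114 0.00805792192910369 0.02292259208981978 0.025432795486075084
0.4664123946058162 0.008357356916236989 0.02263888921228673 0.029772207325269574
0.5038562756798208 0.007666594710011483 0.022356202729191164 0.0342415353922463
0.5413001567538256 0.005160688410372951 0.023964328033054268 0.03852791997758802
wrist block 292 ctr [ 519.6053 -180.4657] size (8.75370979309082, 26.05868148803711) ang 70.81281280517578 z 0.02125858149511205 plane [ 0.7261 -0.189  -0.3912]
[[505.8612976074219, -180.3172607421875], [530.472412109375, -188.881591796875], [533.349365234375, -180.61416625976562], [508.73828125, -172.04983520507812]]
0.5501658415947512 0.00019347828075871876
```

The bar lies straight along the slab's x axis with its handle down. I grip the handle end again and let the slab down slowly.

{"api": "carry_out", "payload": {"steps": [[[-0.006,-0.001,0.05],0,0.4],[[-0.006,-0.001,0.1],0,0.4],[[-0.006,-0.001,0.14],0,0.4],[[-0.006,-0.001,0.16],0,0.4],[[-0.006,-0.001,0.1655],0,0.4],[[-0.006,-0.001,0.1655],0,1],[[-0.006,-0.001,0.1655],0,1],[[-0.006,-0.001,0.1655],0,1]]}}

```text
time: 45.1
tool_pos: [0.3587, -0.1092, 0.0069]
ee_rot: [3.141, -0.002, -0.335]
wrist_force: [-0.6, -1.2, -1.7]
width: 0.0174
finger_force: 30.0
```

{"api": "carry_out", "payload": {"steps": [[[0,0,-0.0056],0,1],[[0,0,-0.0154],0,1],[[0.001,0,-0.0252],0,1],[[0.002,0,-0.035],0,1],[[0.0036,0,-0.0446],0,1],[[0.0058,0,-0.054],0,1],[[0.0085,0,-0.0635],0,1],[[0.0117,0,-0.073],0,1],[[0.0155,0,-0.082],0,1],[[0.0195,0,-0.091],0,1]]}}

```text
time: 46.35
tool_pos: [0.3767, -0.1151, 0.0975]
ee_rot: [-3.142, -0.0, -0.335]
wrist_force: [-0.3, -0.1, -4.8]
width: 0.0173
finger_force: 30.0
```

Run:
```python
from bar import *
s=snap('wrist');a=snap('top');o=robot.get_obs();print(o['tool_pos'],o['ee_rot'],o['wrist_force'],o['width'])
bar(s,o['tool_pos'],o['ee_rot'][2])
fit(a,'slab',(.61,-.257,.125),None,None,(.04,.075))
e=np.array([.9444,-.3289])
fit(a,'packer',(.52,-.22,.06),((5,150,90),(18,255,255)),.006)
```

```text
[ 0.3777 -0.1156  0.0983] [ 3.1414 -0.0031 -0.3346] [ 1.5458 -0.1413 -6.0667] 0.0177892321330446
wrist bar 7382 ctr [ 436.7745 -134.9048] size (17.33068084716797, 170.1681671142578) ang 70.6390609741211 z 0.08691536563303638 plane [-0.375   0.1433  0.2664]
[[353.6292724609375, -114.87322998046875], [514.1741943359375, -171.28704833984375], [519.919677734375, -154.93643188476562], [359.374755859375, -98.52261352539062]]
dir yaw -19.434812623173574 slope -21.869529710628253 blue end top [ 0.5159 -0.163   0.0496]
tip [ 0.5653 -0.1804  0.0135]
top slab 4179 ctr [ 617.2087 -258.0198] size (180.08920288085938, 151.19764709472656) ang 71.03744506835938 z 0.05288482673532442 plane [ 0.0072 -0.0052  0.0471]
[[516.4525756835938, -318.6119079589844], [659.4448852539062, -367.7436218261719], [717.9649047851562, -197.42764282226562], [574.9725952148438, -148.29592895507812]]
top packer 116 ctr [ 519.5484 -225.0473] size (32.872398376464844, 65.53206634521484) ang 71.40486907958984 z 0.007406483596879495 plane [-0.0065  0.0065  0.012 ]
[[483.2517395019531, -230.17701721191406], [545.3627319335938, -251.0738067626953], [555.8450927734375, -219.91749572753906], [493.73406982421875, -199.0207061767578]]
```

The slab is down and level, within about 1 mm of where it was, and the packer is centred under the foot to within 3 mm. Next I tilt the bar so it rests on its toe and lifts off the ridge.

{"api": "carry_out", "payload": {"steps": [[[0.0045,0,-0.009],0,1],[[0.0118,0,-0.02],0,1],[[0.019,0,-0.031],0,1],[[0.0225,0,-0.037],0,1],[[0.026,0,-0.042],0,1],[[0.03,0,-0.0475],0,1],[[0.0335,0,-0.0526],0,1],[[0.0335,0,-0.0526],0,1]]}}

```text
time: 47.45
tool_pos: [0.4083, -0.1262, 0.15]
ee_rot: [3.141, -0.001, -0.335]
wrist_force: [0.6, -0.0, -4.3]
width: 0.0172
finger_force: 30.0
```

Run:
```python
from bar import *
s=snap('wrist');o=robot.get_obs();print(o['tool_pos'],o['ee_rot'],o['wrist_force'],o['width'])
bar(s,o['tool_pos'],o['ee_rot'][2])
BR=((0,80,15),(15,255,140))
p=fit(s,'block',(.53,-.175,.06),BR,None)
e=np.array([.9444,-.3289]);n=np.array([.3289,.9444])
u=p[:,:2]@e;w=p[:,:2]@n; print('block u',u.min(),u.max(),'n',w.min(),w.max(),'ridge u',np.median(u[p[:,2]>.0245]))
for a in np.arange(.53,.6,.004):
    k=(u>a)&(u<a+.004)
    if k.sum()>3: print(round(a+.002,3),round(float(np.median(p[k,2])),4),end=' | ')
q=fit(s,'slab',(.6,-.25,.13),None,None,(.045,.08))
print('slab front u',np.percentile(q[:,:2]@e,.5))
```

```text
[ 0.4081 -0.1261  0.1497] [ 3.1415 -0.0002 -0.3347] [ 1.3064 -0.6328 -4.9868] 0.017778553239679574
wrist bar 5453 ctr [ 462.623  -143.9795] size (19.750526428222656, 152.34567260742188) ang 69.49161529541016 z 0.12843603300984247 plane [-0.7658  0.2963  0.5101]
[[387.8182067871094, -126.54219055175781], [530.5084228515625, -179.9156494140625], [537.4278564453125, -161.41688537597656], [394.7376708984375, -108.04342651367188]]
dir yaw -19.297749157859407 slope -39.3947663466315 blue end top [ 0.5339 -0.1689  0.0511]
tip [ 0.5707 -0.1818  0.001 ]
wrist block 443 ctr [ 527.4167 -183.0318] size (9.686753273010254, 41.15366744995117) ang 71.9141616821289 z 0.020114944396063168 plane [ 0.0601  0.0579 -0.0011]
[[506.3529357910156, -181.24801635742188], [545.4732666015625, -194.02383422851562], [548.48046875, -184.815673828125], [509.360107421875, -172.03985595703125]]
block u 0.5377049736362524 0.5788322373059435 n -0.004205490717154815 0.005701281105151744 ridge u 0.5584237837343775
0.536 0.0094 | 0.54 0.0122 | 0.544 0.0155 | 0.548 0.0194 | 0.552 0.0227 | 0.556 0.0261 | 0.56 0.0267 | 0.564 0.0245 | 0.568 0.0205 | 0.572 0.0182 | 0.576 0.0131 | 0.58 0.011 | wrist slab 919 ctr [ 546.2944 -232.634 ] size (177.60057067871094, 2.3228986263275146) ang 70.8398208618164 z 0.049239261142141215 plane [ 1.4538 -0.4938 -0.8603]
[[516.0521240234375, -316.1339416503906], [518.246337890625, -316.8963317871094], [576.53662109375, -149.13400268554688], [574.3424072265625, -148.37161254882812]]
slab front u 0.5914044200765282
```

The view confirms a margin: the toe is 40 mm past the ridge, the underside is 7 mm above it, and the flank is cleared too. The block has a vertical lower wall of about 10 mm, which explains the earlier collisions. I sweep left off the block, pull out, and turn to the free area.

{"api": "carry_out", "payload": {"steps": [[[0,-0.01,0],0,1],[[0,-0.022,0],0,1],[[0,-0.034,0],0,1],[[0,-0.046,0],0,1],[[-0.015,-0.05,0],0,1],[[-0.03,-0.05,0],-0.5,1],[[-0.02,-0.05,0],-1.3,1],[[0,-0.047,0],-2.1,1],[[0.012,-0.044,0],-2.9,1],[[0.02,-0.043,0],-3.7,1]]}}

```text
time: 48.75
tool_pos: [0.4406, -0.0922, 0.1497]
ee_rot: [3.141, 0.001, 0.315]
wrist_force: [0.9, -0.4, -4.8]
width: 0.0174
finger_force: 30.0
```

{"api": "carry_out", "payload": {"steps": [[[0.004,0,0],-0.8,1],[[0.007,0,0],-1.6,1],[[0.007,0,0],-1.6,1]]}}

```text
time: 49.12
tool_pos: [0.4468, -0.0891, 0.1495]
ee_rot: [-3.14, 0.0, 0.59]
wrist_force: [-0.6, 0.5, -5.0]
width: 0.0174
finger_force: 30.0
```

Run:
```python
from bar import *
s=snap('wrist');o=robot.get_obs();print(o['tool_pos'],o['ee_rot'],o['wrist_force'],o['width'])
bar(s,o['tool_pos'],o['ee_rot'][2])
fit(s,'block',(.53,-.175,.06),((0,80,15),(15,255,140)),None)
fit(s,'slab',(.61,-.257,.125),None,None,(.045,.065))
```

```text
[ 0.4468 -0.0891  0.1494] [-3.1403  0.0004  0.5887] [ 0.0294  0.5063 -3.9387] 0.01774355676293151
wrist bar 5866 ctr [494.2997 -55.1771] size (153.3605194091797, 17.553531646728516) ang 34.2872200012207 z 0.1319162581465258 plane [-0.6822 -0.4461  0.4254]
[[426.00030517578125, -91.12274932861328], [435.888916015625, -105.62590026855469], [562.5990600585938, -19.23150634765625], [552.71044921875, -4.728355407714844]]
dir yaw 34.29077388166486 slope -39.185009596520835 blue end top [ 0.5567 -0.0127  0.0513]
tip [0.5891 0.0094 0.0012]
wrist block 1439 ctr [ 531.6691 -170.4697] size (35.049503326416016, 42.48777770996094) ang 71.03903198242188 z 0.019713821300344117 plane [ 0.0356 -0.0592 -0.0094]
[[505.88372802734375, -180.1409454345703], [546.0661010742188, -193.9462432861328], [557.4545288085938, -160.7985076904297], [517.2721557617188, -146.9932098388672]]
wrist slab 30161 ctr [ 616.4692 -257.0363] size (180.27586364746094, 151.0829315185547) ang 71.26626586914062 z 0.053011064456768356 plane [ 0.0037 -0.0057  0.0493]
[[515.980224609375, -318.13714599609375], [659.0589599609375, -366.6605529785156], [716.958251953125, -195.93548583984375], [573.8795166015625, -147.41207885742188]]
```

{"api": "carry_out", "payload": {"steps": [[[-0.01,0,0.0125],0,1],[[-0.019,0,0.0256],0,1],[[-0.034,0,0.05],0,1],[[-0.046,0,0.076],0,1],[[-0.054,0,0.0994],0,1],[[-0.0585,0,0.1195],0,1],[[-0.061,0,0.135],0,1],[[-0.062,0,0.143],0,1],[[-0.062,0,0.146],0,1],[[-0.062,0,0.146],0,0.4]]}}

```text
time: 50.42
tool_pos: [0.397, -0.1251, 0.0047]
ee_rot: [3.139, -0.0, 0.59]
wrist_force: [0.1, 0.6, -0.6]
width: 0.0247
finger_force: 0.0
```

{"api": "carry_out", "payload": {"steps": [[[0,0,0],0,0.4],[[0,0,0],0,0.4],[[0,0,-0.02],0,0.3],[[0,0,-0.07],0,0.2],[[0,0,-0.13],0,0],[[0.03,0.02,-0.19],0,-0.2],[[0.06,0.04,-0.25],0,-0.2],[[0.06,0.04,-0.28],0,-0.2],[[0.06,0.04,-0.28],0,-0.2]]}}

```text
time: 51.55
tool_pos: [0.4704, -0.1249, 0.2878]
ee_rot: [3.135, -0.005, 0.591]
wrist_force: [0.2, -0.2, -0.2]
width: 0.0565
finger_force: 0.0
```

Run:
```python
from bar import *
s=snap('wrist');a=snap('top');o=robot.get_obs();print(o['tool_pos'],o['ee_rot'],o['wrist_force'],o['width'])
BL=((100,120,50),(125,255,255))
fit(s,'bar',(.45,-.09,.2),BL,None)
fit(s,'slab',(.61,-.257,.125),None,None,(.045,.065))
fit(s,'packer',(.52,-.22,.06),((5,150,90),(18,255,255)),.006)
fit(s,'block',(.53,-.175,.06),((0,80,15),(15,255,140)),None)
save(s,'w10.png')
```

```text
[ 0.4681 -0.1242  0.2831] [-3.1414  0.0004  0.5903] [-0.6392 -0.238  -0.4951] 0.05653551996627106
wrist bar 1337 ctr [457.1736 -82.1681] size (195.3353271484375, 14.891606330871582) ang 33.93824005126953 z 0.014986231572144145 plane [-0.0197  0.0318  0.0266]
[[371.9876708984375, -130.51853942871094], [380.3016357421875, -142.8732147216797], [542.359619140625, -33.817718505859375], [534.045654296875, -21.463043212890625]]
wrist slab 15234 ctr [ 616.2856 -256.9295] size (179.74896240234375, 149.8768310546875) ang 71.0028076171875 z 0.05305904970961903 plane [ 0.0034 -0.0061  0.0495]
[[516.1726684570312, -317.5148620605469], [657.8864135742188, -366.3030700683594], [716.3986206054688, -196.34420776367188], [574.6848754882812, -147.55599975585938]]
wrist packer 319 ctr [ 519.8227 -221.8281] size (11.956028938293457, 63.93306350708008) ang 70.07020568847656 z 0.007102774066136702 plane [ 0.0166 -0.0307 -0.008 ]
[[487.7328796386719, -216.55174255371094], [547.8370361328125, -238.34449768066406], [551.9124755859375, -227.10450744628906], [491.808349609375, -205.31175231933594]]
wrist block 635 ctr [ 532.3707 -170.6245] size (34.21870803833008, 40.62785339355469) ang 69.90522766113281 z 0.020239434339801347 plane [-0.0146  0.0157  0.0305]
[[507.4150695800781, -179.71295166015625], [545.5697021484375, -193.671630859375], [557.326416015625, -161.53598022460938], [519.1717529296875, -147.57730102539062]]
```

View pics/w10.png

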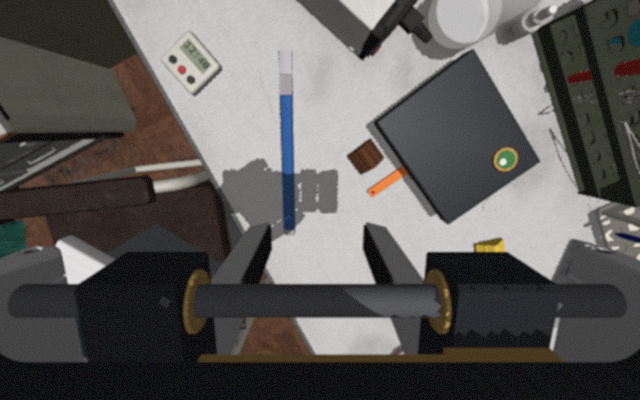

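The final view shows the bar flat at (287,50)-(290,232), clear of everything. The slab is level and within about 1.5 mm of its original place. The packer tab at (385,183) is centred under the front foot to within 3 mm, the block is at (365,155), and the timer is undisturbed.

```bash
python3 -c "
from bench import robot
print(robot.close_job())"
```

```text
the job is handed in; nothing more can be done
None
```

I handed the job in at about 52 s: the slab stands level on the centred packer within about 1.5 mm of its old place, and the bar lies flat and clear of slab and block; on the way I knocked the block askew twice, regripped it and set it back by camera before levering.

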